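# Scrub the batter beaker and pack the waffle stand's carrier

### The arm

A 6-joint arm with a two-finger parallel gripper is mounted at the origin on the work surface. World frame = base frame: x ahead of the robot, y to its left, z up, the work surface at z = 0. Lengths are in mm, angles in degrees, forces in N, time in s.
With the tool pointing down it reaches from about 250 to 800 mm from the base axis. Payload 8.5 kg.
Tool frame: the origin (TCP) lies midway between the tips of the shut fingers; the grasp point (between the pads) lies 19 mm behind it; z points along the fingers, y is the line along which they close (so a half turn about z gives the same grasp; the last joint's range is limited). The gripper opens to 85 mm and grips with 20 to 120 N. Pads are 22 mm wide; open, the fingers measure 114 mm over their backs; the gripper's body (76 mm by 85 mm) begins 54 mm behind the grasp point. The pads swing forward as they close: fully open they stand 13 mm farther back than shut.
Start: joints at [-69.729, 13.648, -0.773, 75.585, 0, 90], TCP at [181.876, -492.439, 196.776] pointing down, gripper open.
Joint ranges: [-152.45, 152.45], [-59.26, 108.67], [-65.41, 83.53], [-104.44, 129.93], [-82.83, 76.93], [-180, 180]. Speed limits (degrees/s): [127.2, 127.2, 159.86, 180, 180, 180].

### API

Orientations are given as [roll, pitch, yaw] about the fixed x, y, z axes, in that order (R = Rz(yaw) Ry(pitch) Rx(roll)).
In Python, from rig import ctrl, imaging gives the robot as it stands.
- The arm moves only by the shell command python3 -m crank 'ROWS' [FORCE]. ROWS is JSON, a list of rows, each a list of 7 numbers: the shift along the tool's x, y, z in units of 30 mm (1.0 is 30 mm), then the turn, a rotation vector about the tool's x, y, z in rad, then the gripper's target within -1 to 1 (fully open at 1, half-way at 0, shut at -1). In form: [[tx, ty, tz, rx, ry, rz, fingers], ...]. A call has 1 to 8 rows; each row is the pose to reach, as a shift and turn from the pose commanded when the call began, along the tool's axes at that moment; what a row does not reach only later rows make up. A row lasts 1/10 s, in which the tool goes at most 50 mm and 8.59 degrees, less where a joint would pass 70% of its speed; a pose out of reach is approached as far as the arm can. A call with a gripper value outside its range is refused whole. The fingers move at their own pace and stop on an object; FORCE is the grip in N (left out, the last holds). Time passes only in rows, so rows that repeat a pose let the fingers close. It gives the time, the measured TCP pose, the force, the opening and the grip force at its end, in the units of the state.
- ctrl.read_state(): the state, without advancing time (a new reading comes with each control period).
- imaging.read_camera(name): name is "side" or "top" or "wrist"; returns a dict with "frame" (420x560x3 uint8, red, green, blue), "z_map" (420x560 float32, mm along the optical axis (not along the pixel's ray), 0 where there is no reading), "fx", "fy", "cx", "cy" (pixels), "origin" and "attitude" of the camera in the world. Camera axes: x right, y up, looking along -z (the intrinsics and any distortion apply to the point x, -y, -z); pixel columns grow to the right and rows downward; lengths in mm; the calibration is good to about 2 mm. The wrist camera is an equidistant fisheye: a pixel r from the principal point sees the ray r / f radians off the axis. A picture is of the moment at which its call begins.
- ctrl.finish_job(): hands the job in; it is judged then, once.
The state is a dict: "clock": time; "qpos": joint angles; "dq": joint speeds; "joint_efforts": joint torques, N m; "position": TCP position; "tool_rot": TCP orientation; "ft_force": force on the tool from outside, world axes, zero at the start; "torque": the same for the moment, N m; "finger_gap": finger opening in mm; "grasp_force": force on a finger pad.
Only numpy, scipy, OpenCV 4.12 (cv2) and the standard library are available. Lean on these libraries where they do the work, as an engineer would, in place of code of your own. Each camera call takes 0.05 s, during which the arm holds its last target. There are 200 camera calls.

### The job

Pack up at the waffle stand: take the long brush out of its pot, scrub the inside of the steel beaker with it (down to the bottom, up near the rim, and down to the bottom again) and stand the brush back in its pot. Then stand the beaker and every small jar upright in the plywood carrier, one to a compartment, slide the carrier's black lock grip fully to its end stop (towards the wing knob), and last push the wing knob fully down and, once it is down, screw it clockwise until it stops. Leave everything else on the table where it is.

Things in the scene. Friction and masses are not known exactly. Their poses are not given: they have to be found in the camera images.
- brush_grip (a point): long brush, 180 mm, standing upright in its pot, head down: square wooden handle 20 x 20 mm, 70 mm long, whose middle is this point, 145 mm above the brush's bottom end; sides along x and y, z up along the brush. Below it a thin 9 mm steel stem 55 mm long. Weight about 90 g. The handle is the place to grip it, from above
- brush_tip (a point): bottom end of the brush head on the brush axis; the head is a white bristle cylinder, 34 mm diameter, 55 mm tall, stiff; same axes as the handle, which lies 110 to 180 mm above it
- pot_mouth (a point): centre of the mouth of the brush's white ceramic pot, fixed to the table: outer diameter 60 mm, inner diameter 50 mm, 55 mm tall, inner floor 6 mm above the table (the brush tip rests on it)
- beaker_mid (a point): open straight steel beaker, outer diameter 64 mm, inner diameter 56 mm, 105 mm tall, heavy floor 9 mm thick, loose, about 400 g. This point is its centre, half-way up (its bottom inside is 43.5 mm below, its rim 52.5 mm above), z along its axis
- jar0_mid (a point): one of the small jars: brown foot, pale label and white lid, a cylinder 62 mm in diameter and 95 mm tall, nearly empty, about 340 g with the weight low in its thick foot; one to three of jar0, jar1, jar2 are there (the others read None from the start). This point is its centre, half-way up, z along its axis
- jar1_mid (a point): one of the small jars: brown foot, pale label and white lid, a cylinder 62 mm in diameter and 95 mm tall, nearly empty, about 340 g with the weight low in its thick foot; one to three of jar0, jar1, jar2 are there (the others read None from the start). This point is its centre, half-way up, z along its axis
- jar2_mid (a point): one of the small jars: brown foot, pale label and white lid, a cylinder 62 mm in diameter and 95 mm tall, nearly empty, about 340 g with the weight low in its thick foot; one to three of jar0, jar1, jar2 are there (the others read None from the start). This point is its centre, half-way up, z along its axis
- cell0 (a point): compartment 0 of the carrier (72 x 72 mm inside): centre of its floor, 10 mm above the table. Its walls and dividers rise 32 mm above this floor (to 42 mm over the table). Compartment centres lie 80 mm apart in a row along the carrier's y axis, cell0 at the -y end. x, y, z are the carrier's axes: +x towards the back; the lock and wing knob are on the -x side (facing the robot)
- cell1 (a point): compartment 1 of the carrier (72 x 72 mm inside): centre of its floor, 10 mm above the table. Its walls and dividers rise 32 mm above this floor (to 42 mm over the table). Compartment centres lie 80 mm apart in a row along the carrier's y axis, cell0 at the -y end. x, y, z are the carrier's axes: +x towards the back; the lock and wing knob are on the -x side (facing the robot)
- cell2 (a point): compartment 2 of the carrier (72 x 72 mm inside): centre of its floor, 10 mm above the table. Its walls and dividers rise 32 mm above this floor (to 42 mm over the table). Compartment centres lie 80 mm apart in a row along the carrier's y axis, cell0 at the -y end. x, y, z are the carrier's axes: +x towards the back; the lock and wing knob are on the -x side (facing the robot)
- cell3 (a point): compartment 3 of the carrier (72 x 72 mm inside): centre of its floor, 10 mm above the table. Its walls and dividers rise 32 mm above this floor (to 42 mm over the table). Compartment centres lie 80 mm apart in a row along the carrier's y axis, cell0 at the -y end. x, y, z are the carrier's axes: +x towards the back; the lock and wing knob are on the -x side (facing the robot)
- lock_grip (a point): the lock's upright black grip, 26 mm along x, 20 mm along y, 60 mm tall (from 25 to 85 mm above the table), at the -y end of the carrier's front; this point lies on its axis 20 mm below its top. x, y, z are the carrier's axes. It rides on a steel bar with four low pickets (to 55 mm above the table) in front of the compartments, 66 mm in front of the compartment centre line
- lock_slide (a joint): lock position in m: 0 open (each picket stands at a divider), 0.040 at the locked end stop (pickets in front of the compartments); it moves along the carrier's +y, needs about 2 N and stays where it is left
- wing_grip (a point): black wing knob at the +y end of the carrier's front: upright bar 64 mm long (along x of this point), 16 mm thick (along y), 34 mm tall; this point is its middle, 84 mm above the table while not pushed in. Grip it across the 16 mm from above. It stands over a grey block whose top is 46 mm above the table
- wing_push (a joint): how far the wing knob is pushed down, in m: 0 up, 0.008 fully in; about 8 N against friction, with no spring: it stays where it is left
- wing_turn (a joint): angle of the wing knob in rad, growing clockwise seen from above, stop at 2.7; starts between 0 and 0.3; it stays where it is left (friction about 0.08 N m)
There are look-alikes about, which are no part of the job. Of the things like the part that bears brush_grip, leave any that is purple; of the rest the smaller one is meant. What is shaped like the part that bears jar0_mid but green is not meant.

How it is judged (in metres and radians):
On the way, in this order (a step that is already met when the one before it is completed fails the run):
1. the brush tip reaches the bottom of the beaker (within 20 mm) (z of brush_tip in the frame of beaker_mid below -0.0235 m and horizontal distance between brush_tip and beaker_mid below 0.022 m and angle between beaker_mid's own z axis and vertical below 0.2 rad), for 0.1 s.
2. the brush tip is drawn up into the upper part of the beaker (over 55 mm above its bottom) or out of it (z of brush_tip in the frame of beaker_mid above 0.012 m and horizontal distance between brush_tip and beaker_mid below 0.035 m), for 0.1 s.
3. the brush tip reaches the bottom of the beaker again (all of step 1), for 0.1 s.
4. the brush stands in its pot again, let go (horizontal distance between brush_tip and pot_mouth below 0.012 m and height (world z) of brush_tip below 0.014 m and angle between brush_tip's own z axis and vertical below 0.3 rad and contact force between the fingers and brush below 0.1 N), for 0.2 s.
5. the beaker and all jars stand in carrier compartments, the lock still open (under 20 mm) ((horizontal distance between beaker_mid and cell0 below 0.015 m or horizontal distance between beaker_mid and cell1 below 0.015 m or horizontal distance between beaker_mid and cell2 below 0.015 m or horizontal distance between beaker_mid and cell3 below 0.015 m) and height (world z) of beaker_mid below 0.0685 m and angle between each of beaker_mid, jar0_mid, jar1_mid, jar2_mid's own z axis and vertical below 0.12 rad and (horizontal distance between jar0_mid and cell0 below 0.015 m or horizontal distance between jar0_mid and cell1 below 0.015 m or horizontal distance between jar0_mid and cell2 below 0.015 m or horizontal distance between jar0_mid and cell3 below 0.015 m) and height (world z) of each of jar0_mid, jar1_mid, jar2_mid below 0.0635 m and (horizontal distance between jar1_mid and cell0 below 0.015 m or horizontal distance between jar1_mid and cell1 below 0.015 m or horizontal distance between jar1_mid and cell2 below 0.015 m or horizontal distance between jar1_mid and cell3 below 0.015 m) and (horizontal distance between jar2_mid and cell0 below 0.015 m or horizontal distance between jar2_mid and cell1 below 0.015 m or horizontal distance between jar2_mid and cell2 below 0.015 m or horizontal distance between jar2_mid and cell3 below 0.015 m) and value of joint lock_slide below 0.02 m), for 0.2 s.
6. the lock grip is at its end stop (over 37 mm) (value of joint lock_slide above 0.037 m), for 0.2 s.
7. the wing knob is pushed in (over 6 mm) (value of joint wing_push above 0.006 m), for 0.1 s.
At the end, for the whole second after the job is handed in: the beaker and every jar present stand upright at rest on the floor of a compartment each (centre within 15 mm, tilt under 0.12 rad), the brush stands in its pot, the lock is at its end stop (over 37 mm of 40), the wing knob is in (over 5 mm of 8) and turned over 2.4 rad of 2.7 ((horizontal distance between beaker_mid and cell0 below 0.015 m or horizontal distance between beaker_mid and cell1 below 0.015 m or horizontal distance between beaker_mid and cell2 below 0.015 m or horizontal distance between beaker_mid and cell3 below 0.015 m) and height (world z) of beaker_mid below 0.0685 m and angle between each of beaker_mid, jar0_mid, jar1_mid, jar2_mid's own z axis and vertical below 0.12 rad and (horizontal distance between jar0_mid and cell0 below 0.015 m or horizontal distance between jar0_mid and cell1 below 0.015 m or horizontal distance between jar0_mid and cell2 below 0.015 m or horizontal distance between jar0_mid and cell3 below 0.015 m) and height (world z) of each of jar0_mid, jar1_mid, jar2_mid below 0.0635 m and (horizontal distance between jar1_mid and cell0 below 0.015 m or horizontal distance between jar1_mid and cell1 below 0.015 m or horizontal distance between jar1_mid and cell2 below 0.015 m or horizontal distance between jar1_mid and cell3 below 0.015 m) and (horizontal distance between jar2_mid and cell0 below 0.015 m or horizontal distance between jar2_mid and cell1 below 0.015 m or horizontal distance between jar2_mid and cell2 below 0.015 m or horizontal distance between jar2_mid and cell3 below 0.015 m) and horizontal distance between brush_tip and pot_mouth below 0.012 m and height (world z) of brush_tip below 0.014 m and angle between brush_tip's own z axis and vertical below 0.3 rad and value of joint lock_slide above 0.037 m and value of joint wing_push above 0.005 m and value of joint wing_turn above 2.4 rad and linear speed of each of beaker, jar0, jar1, jar2, brush below 0.02 m/s); the robot touches nothing.
It fails at once if the wing knob is turned past 0.9 rad before it is pushed in (4 mm) (value of joint wing_turn above 0.9 rad and value of joint wing_push below 0.004 m).
It fails at once if other things on the table (bottles, big jar, bowl, spatula, spoon, plate) are moved by over 30 mm (distance of any of oil0, oil1, bigjar, sugar, spat, spoon, plates from where it was at the start of the episode above 0.03 m).
Of jar0, jar1, jar2 only 1 to 3 are there at a start; the rules pass over those that are not, and their reading is None.
At some moment in a run one of beaker, jar0, jar1, jar2 may be knocked a few centimetres aside while the robot is not near it.
It also fails if it takes over 210 s, if anything falls off the work surface, if the arm or the gripper's body presses on something with over 40 N, if the wrist force passes 120 N, or if a joint passes its speed limit or range.

## Working session

There is one attempt and no reset: what is moved stays moved. The work goes in short steps, Python scripts to look and compute and a shell command to move; the robot and the scene stay as the last step left them, time stands still between calls to the robot, and variables do not carry over. Pictures are saved under pics/ and viewed, at most 14 in all, crops included, and the job is handed in when it is done.

```bash
ls; mkdir -p pics
cat > h.py <<'E'
import numpy as np, cv2
from rig import ctrl, imaging
from scipy.spatial.transform import Rotation as R
def att(a):
    a=np.array(a,float)
    return a if a.shape==(3,3) else R.from_euler('xyz',a,degrees=True).as_matrix()
def cam(n):
    c=imaging.read_camera(n); c['R']=att(c['attitude']); return c
def cloud(c):
    z=c['z_map']; v,u=np.mgrid[:z.shape[0],:z.shape[1]]
    x=(u-c['cx'])/c['fx']*z; y=(v-c['cy'])/c['fy']*z
    P=np.stack([x,-y,-z],-1)@c['R'].T+np.array(c['origin'])
    P[z==0]=np.nan; return P
def save(n,im): cv2.imwrite('pics/'+n,im[:,:,::-1])
E
python3 - <<'E'
from h import *
s=ctrl.read_state(); print(s)
for n in ['side','top']:
    c=cam(n); print(n,c['fx'],c['fy'],c['cx'],c['cy'],c['origin'],c['attitude'],[k for k in c])
    save(n+'0.png',c['frame']); np.savez('/tmp/'+n+'0.npz',f=c['frame'],P=cloud(c))
E
```

```text
pics
{'clock': 0.0, 'qpos': array([-6.97294424e+01,  1.36802757e+01, -8.14679026e-01,  7.55859729e+01,
       -1.72963695e-03,  8.99996324e+01]), 'dq': array([-0.01002498, -0.0172742 , -0.09759286,  0.01499162, -0.11729588,
       -0.01299119]), 'joint_efforts': array([ 2.54025123e-03, -5.38778365e+01,  3.46442378e+01,  1.83375418e-02,
        2.70961282e-04, -7.51965018e-06]), 'position': array([ 181.72000137, -492.05962487,  196.1992935 ]), 'tool_rot': array([-1.79919072e+02,  1.72911598e-03,  2.02709277e+01]), 'ft_force': array([ 0.24782194, -0.23704127, -0.73622668]), 'torque': array([-0.00933359, -0.0045364 ,  0.01610881]), 'grasp_force': 0.0, 'finger_gap': 85.80662425169726}
side 456.6340608162332 456.6340608162332 278.7795682855315 208.05636021440162 [ 289.5156185  -537.46319006  771.44300691] [ 40.9416012    0.55974126 -21.54653104] ['frame', 'z_map', 'fx', 'fy', 'cx', 'cy', 'origin', 'attitude', 'R']
top 396.65872787199123 396.65872787199123 281.3022148381316 220.2702917768847 [3.92991269e+02 2.07332136e-01 9.45924090e+02] [  6.69143307  -0.6212839  -89.30018325] ['frame', 'z_map', 'fx', 'fy', 'cx', 'cy', 'origin', 'attitude', 'R']
```

View pics/side0.png

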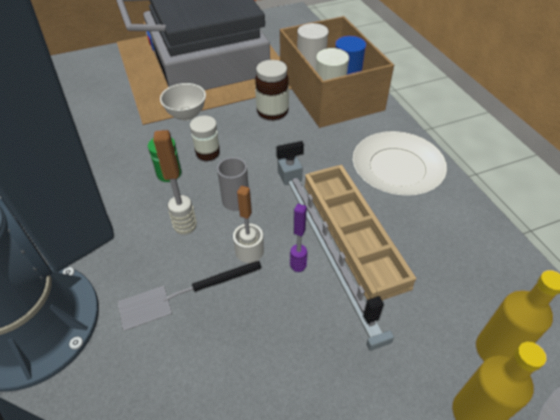

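View pics/top0.png

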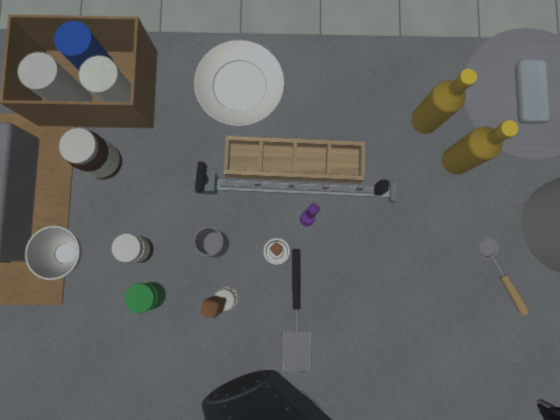

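The top view shows the carrier at (295,160) and the wing knob at (201,178). The lock grip is at (381,187), the beaker at (210,242) and a white-lidded jar at (127,248).

Brush candidates in the side view:
- Brown, in the white-rimmed pot, at (245,220).
- Taller brown, at (168,170).
- Purple, at (299,235).

The smaller brown one in the pot at (245,220) fits. The green can at (163,160) and the big jar at (270,90) are not meant. I'll confirm in one crop and measure.

Run:
```python
from h import *
d=np.load('/tmp/side0.npz'); f=d['f']
save('crop0.png',cv2.resize(f[80:330,110:410],None,fx=2.6,fy=2.35,interpolation=cv2.INTER_CUBIC))
for n in ['top','side']:
    d=np.load(f'/tmp/{n}0.npz'); f=d['f'];P=d['P']; hsv=cv2.cvtColor(f,cv2.COLOR_RGB2HSV)
    print(n,'invalid',np.isnan(P[...,2]).mean(),'floor z',np.nanmedian(P[330:340,330:420,2] if n=='top' else P[330:360,180:280,2]))
    X,Y,Z=P[...,0],P[...,1],P[...,2]
    def rep(name,m,lo,hi):
        m=m&(Z>lo)&(Z<hi); k,l,st,_=cv2.connectedComponentsWithStats(m.astype(np.uint8))
        for i in range(1,k):
            if st[i,4]<15: continue
            q=P[l==i]; c=cv2.minAreaRect(q[:,:2].astype(np.float32))
            cc,r=cv2.minEnclosingCircle(q[:,:2].astype(np.float32))
            print(name,st[i,:5],'med',np.median(q,0).round(1),'rect',np.round(c[0],1),np.round(c[1],1),round(c[2],1),'circ',np.round(cc,1),round(r,1))
    h,s,v=[hsv[...,i].astype(int) for i in range(3)]
    roi=np.zeros(Z.shape,bool)
    roi[120:330,90:420]=1 if n=='top' else 0
    if n=='side': roi[80:360,110:420]=1
    rep('brownhandle',roi&(s>110)&(h<18)&(v<170),100,300)
    rep('jarlids',roi&(s<50)&(v>130),85,105)
    rep('beakerrim',roi&(s<60),97,112)
    rep('potrim',roi&(s<60)&(v>100),48,62)
    rep('walls',roi&(s>50)&(h<30)&(v>80),36,48)
    rep('black',roi&(v<70),60,110)
```

```text
top invalid 0.004034863945578232 floor z 0.19280857233633242
brownhandle [271 244  11  10  66] med [428.6   2.5 185.9] rect [427.8   2.5] [15.  14.9] 46.0 circ [428.5   2.5] 9.6
brownhandle [201 301  17  16 207] med [322.  114.2 258.8] rect [321.8 114.6] [24.8 23.9] 77.3 circ [322.1 114.5] 15.0
jarlids [112 234  28  28 625] med [430.7 323.9  95. ] rect [430.1 324.2] [57.7 58.2] 0.8 circ [430.2 324.5] 30.2
beakerrim [ 90 131  17  39 155] med [639.4 385.1 105.3] rect [640.3 393.7] [81.8 32.8] 0.4 circ [640.2 409. ] 40.9
beakerrim [195 162  10  29 199] med [587.  171.  100.3] rect [587.1 171.1] [15.8 62.4] 84.9 circ [587.2 171.5] 31.3
beakerrim [193 226  31  31 194] med [445.1 147.2 104.5] rect [445.3 146.8] [61.9 62.4] 45.4 circ [445.6 147. ] 31.9
potrim [254 181   6   3  17] med [584.8  50.9  54.9] rect [585.1  49.6] [11.6  5.5] 86.8 circ [584.9  49.7] 6.0
potrim [324 184   6   3  16] med [ 579.9 -109.4   55.6] rect [ 580.1 -110.5] [ 5.4 11.7] 1.8 circ [ 580.  -110.4] 6.2
potrim [264 238  26  27 179] med [430.1   2.5  54.5] rect [428.4   1.7] [58.4 56.2] 0.8 circ [428.4   2. ] 29.7
po
[... 3167 characters left out ...]
] 7.1
potrim [358 286   6   8  28] med [ 576.6 -192.    53.5] rect [ 577.  -191.4] [13.   6.3] 88.8 circ [ 576.8 -191.4] 6.8
walls [293  80  95  37 362] med [784.6 309.6  42.1] rect [785.5 346.4] [132.7 264.3] 49.8 circ [826.9 395.4] 132.2
walls [ 305  165  111  130 2151] med [644.5 -60.5  40.7] rect [647.  -37.6] [330.1  93.2] 88.3 circ [648.3 -38.5] 169.5
black [256  80  33  15 304] med [626.6 386.1  98.8] rect [634.3 394.6] [37.2 83.6] 76.5 circ [638.  410.1] 41.9
black [277 141  27  20 381] med [586.2 163.9  90.2] rect [586. 167.] [19.6 62.1] 89.7 circ [586.  165.7] 31.2
black [365 296  18  20 257] med [ 572.6 -240.6   82.9] rect [ 574.5 -236.8] [20.2 24.8] 85.9 circ [ 574.8 -236.1] 14.7
```

View pics/crop0.png

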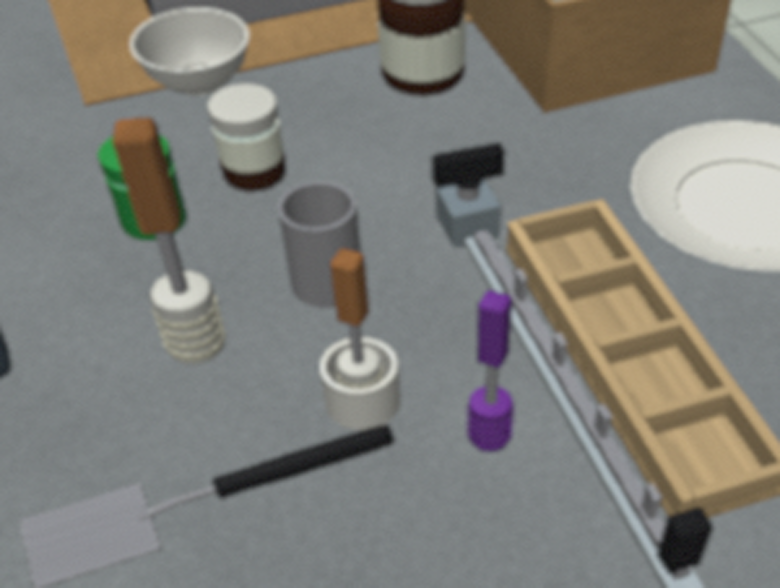

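The crop confirms it: the small brown-handled brush stands in the white pot, with the tall brush and purple brush clear of it. There is one small jar, next to the green can. Now a helper to work out moves, then the approach.

```bash
cat > g.py <<'E'
import sys
from h import *
# usage: g.py x y z yaw -> tool-frame shift (30 mm units) and rz from the measured pose
def go(x,y,z,yaw):
    s=ctrl.read_state(); M=att(s['tool_rot'])
    d=M.T@(np.array([x,y,z])-s['position'])/30
    T=R.from_euler('xyz',[180,0,yaw],degrees=True).as_matrix()
    r=R.from_matrix(M.T@T).as_rotvec()
    print('shift',d.round(3),'turn',r.round(3),'| clock',round(s['clock'],2),'pos',s['position'].round(1),'rot',s['tool_rot'].round(1),'F',np.round(s['ft_force'],1),'gap',round(s['finger_gap'],1),'grip',round(s['grasp_force'],1),'q',s['qpos'].round(0))
if __name__=='__main__': go(*map(float,sys.argv[1:5]))
E
python3 g.py 428.3 1 235 46
```

```text
shift [ 13.404 -12.573  -1.276] turn [-0.001 -0.    -0.449] | clock 0.1 pos [ 181.7 -492.1  196.3] rot [-179.9    0.    20.3] F [0.6 0.2 0.1] gap 85.4 grip 0.0 q [-70.  14.  -1.  76.  -0.  90.]
```

```bash
R='';python3 -m crank '[[13.404,-12.573,-1.28,0,0,-0.449,0.3],[13.404,-12.573,-1.28,0,0,-0.449,0.3],[13.404,-12.573,-1.28,0,0,-0.449,0.3],[13.404,-12.573,-1.28,0,0,-0.449,0.3],[13.404,-12.573,-1.28,0,0,-0.449,0.3],[13.404,-12.573,-1.28,0,0,-0.449,0.3],[13.404,-12.573,-1.28,0,0,-0.449,0.3],[13.404,-12.573,-1.28,0,0,-0.449,0.3]]' 40; python3 g.py 428.3 1 235 46
```

```text
clock: 0.9
position: [360.6, -133.6, 224.8]
tool_rot: [180.0, -0.0, 46.0]
ft_force: [0.6, -1.0, -0.4]
finger_gap: 55.7
grasp_force: 0.0
shift [ 4.795 -1.494 -0.34 ] turn [ 0. -0. -0.] | clock 0.9 pos [ 360.6 -133.6  224.8] rot [180.  -0.  46.] F [ 0.6 -1.  -0.4] gap 55.7 grip 0.0 q [-20.  -1. -13.  77.   0. 114.]
```

```bash
python3 -m crank '[[4.795,-1.494,-0.34,0,0,0,0.3],[4.795,-1.494,-0.34,0,0,0,0.3],[4.795,-1.494,-0.34,0,0,0,0.3],[4.795,-1.494,-0.34,0,0,0,0.3],[4.795,-1.494,-0.34,0,0,0,0.3],[4.795,-1.494,-0.34,0,0,0,0.3]]' >/dev/null; python3 g.py 428.3 1 138 46
python3 - <<'E'
from h import *
c=cam('wrist'); save('w0.png',c['frame'])
E
```

```text
shift [ 0.08  -0.033  3.217] turn [-0.001  0.001 -0.   ] | clock 1.5 pos [427.4  -1.4 234.5] rot [-180.    0.   46.] F [ 0.5 -0.1 -0.6] gap 55.7 grip 0.0 q [ -0.   3.  -8.  79.  -0. 134.]
```

View pics/w0.png

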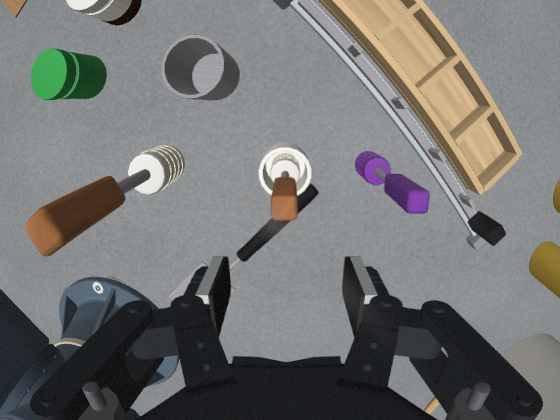

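The wrist view shows the handle at (285,198), square to the fingers and midway between them, with no extra jars in sight. Descend and grip.

```bash
python3 -m crank '[[0.08,-0.033,1,0,0,0,0.1],[0.08,-0.033,2,0,0,0,0.1],[0.08,-0.033,3.1,0,0,0,0.1],[0.08,-0.033,3.22,0,0,0,-0.6],[0.08,-0.033,3.22,0,0,0,-0.8],[0.08,-0.033,3.22,0,0,0,-1],[0.08,-0.033,3.22,0,0,0,-1],[0.08,-0.033,3.22,0,0,0,-1]]' 40 >/dev/null; python3 g.py 428.3 1 215 46;  python3 -m crank '[[0,0,0,0,0,0,-1],[0,0,0,0,0,0,-1],[0,0,0,0,0,0,-1],[0,0,-0.3,0,0,0,-1],[0,0,-0.6,0,0,0,-1],[0,0,-0.6,0,0,0,-1]]' 60; python3 g.py 428.3 1 215 46
```

```text
shift [-0.038 -0.02  -2.525] turn [ 0.001 -0.001 -0.   ] | clock 2.35 pos [429.7   1.4 139.3] rot [ 1.799e+02 -1.000e-01  4.600e+01] F [-0.1  0.6 -0.1] gap 19.0 grip 41.7 q [  0.   6. -19.  65.   0. 134.]
clock: 2.95
position: [429.9, 1.5, 157.8]
tool_rot: [179.9, -0.1, 46.0]
ft_force: [0.1, -0.0, -1.2]
finger_gap: 18.2
grasp_force: 64.0
shift [-0.047 -0.023 -1.908] turn [ 0.002 -0.002  0.   ] | clock 2.95 pos [429.9   1.5 157.8] rot [ 1.799e+02 -1.000e-01  4.600e+01] F [ 0.1 -0.  -1.2] gap 18.2 grip 64.0 q [  0.   5. -17.  68.   0. 134.]
```

```bash
python3 -m crank '[[0,0,-1,0,0,0,-1],[0,0,-2,0,0,0,-1],[0,0,-3,0,0,0,-1],[0,0,-3.4,0,0,0,-1],[0,0,-3.4,0,0,0,-1]]' >/dev/null
cat > obj.py <<'E'
from h import *
def lids(n='top'):
    c=cam(n); P=cloud(c); f=c['frame']; hsv=cv2.cvtColor(f,cv2.COLOR_RGB2HSV); s=hsv[...,1].astype(int); v=hsv[...,2]; Z=P[...,2]
    roi=(P[...,0]>280)&(P[...,0]<720)&(P[...,1]<460)&(P[...,1]>-330)
    for nm,m in [('jar95',(s<50)&(v>120)&(abs(Z-95)<4)),('bkr105',(s<60)&(abs(Z-105)<4)),('jar105',(s<50)&(v>120)&(abs(Z-105)<4)),('bkr115',(s<60)&(abs(Z-115)<4))]:
        k,l,st,_=cv2.connectedComponentsWithStats((m&roi).astype(np.uint8))
        for i in range(1,k):
            if st[i,4]<60: continue
            q=P[l==i]; cc,r=cv2.minEnclosingCircle(q[:,:2].astype(np.float32)); b=cv2.boundingRect((q[:,:2]*10).astype(np.int32))
            if 25<r<36: print(n,nm,st[i,:2],'circ',np.round(cc,1),round(r,1),'box',(b[0]+b[2]/2)/10,(b[1]+b[3]/2)/10,'z',np.median(q[:,2]).round(1))
    return c
if __name__=='__main__':
    import sys
    for n in ['top','side']:
        c=lids(n)
        if len(sys.argv)>1: save(n+sys.argv[1]+'.png',c['frame'])
E
python3 obj.py 1; python3 g.py 445.4 146.2 262 46
```

```text
top jar95 [112 234] circ [429.8 323.7] 30.8 box 429.25 323.55 z 95.0
side jar95 [190 116] circ [428.6 323.6] 32.4 box 428.85 323.45 z 93.7
side bkr105 [217 158] circ [442.7 145.8] 31.7 box 435.65 145.95 z 103.3
side jar105 [217 158] circ [443.8 146.6] 31.1 box 434.6 146.8 z 103.7
shift [ 3.853 -2.954 -0.141] turn [-0.  0. -0.] | clock 3.55 pos [428.9   1.5 257.8] rot [-180.    0.   46.] F [-0.4 -1.1 -1. ] gap 18.0 grip 64.0 q [  0.   3.  -4.  82.   0. 134.]
```

View pics/side1.png

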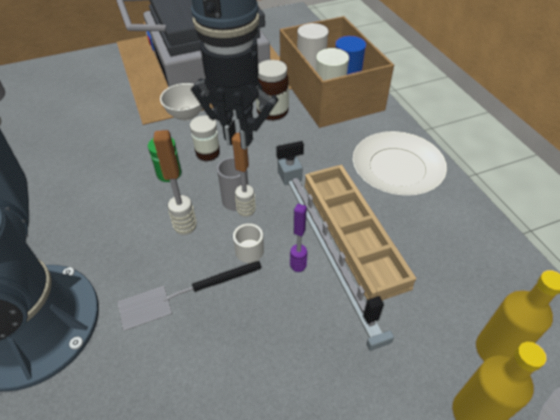

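The brush hangs straight in the gripper at (240,180) and the beaker has not moved. Carry it over the beaker.

```bash
python3 -m crank '[[0.8,-0.6,-0.14,0,0,0,-1],[1.8,-1.4,-0.14,0,0,0,-1],[2.8,-2.2,-0.14,0,0,0,-1],[3.5,-2.7,-0.14,0,0,0,-1],[3.85,-2.95,-0.14,0,0,0,-1],[3.85,-2.95,-0.14,0,0,0,-1],[3.85,-2.95,-0.14,0,0,0,-1]]' >/dev/null; python3 g.py 445.4 146.2 262 46
python3 - <<'E'
from h import *
c=cam('side'); save('s2.png',cv2.resize(c['frame'][60:260,130:330],(600,600))); P=cloud(c)
Z=P[...,2]; m=(abs(P[...,0]-445)<45)&(abs(P[...,1]-146)<45)
for lo,hi in [(120,135),(135,150),(150,165),(170,180)]:
    q=P[m&(Z>lo)&(Z<hi)]; print(lo,len(q),q.min(0).round(1),q.max(0).round(1))
q=P[m&(abs(Z-105)<4)];print(cv2.minEnclosingCircle(q[:,:2].astype(np.float32)))
E
```

```text
shift [ 0.025 -0.011 -0.007] turn [-0.     0.001  0.   ] | clock 4.25 pos [445.1 145.4 261.8] rot [-1.8e+02  1.0e-01  4.6e+01] F [-0.3  0.5 -1.1] gap 18.2 grip 64.0 q [ 18.   7.   1.  83.  -0. 152.]
120 21 [430.2 128.7 128.7] [456.8 140.5 134.1]
135 97 [427.1 127.3 135.4] [460.9 151.  149.9]
150 101 [427.7 126.7 150. ] [461.2 149.5 164.9]
170 80 [427.2 127.3 170.2] [461.1 147.7 180. ]
((444.6101989746094, 145.77508544921875), 32.48409652709961)
```

View pics/s2.png

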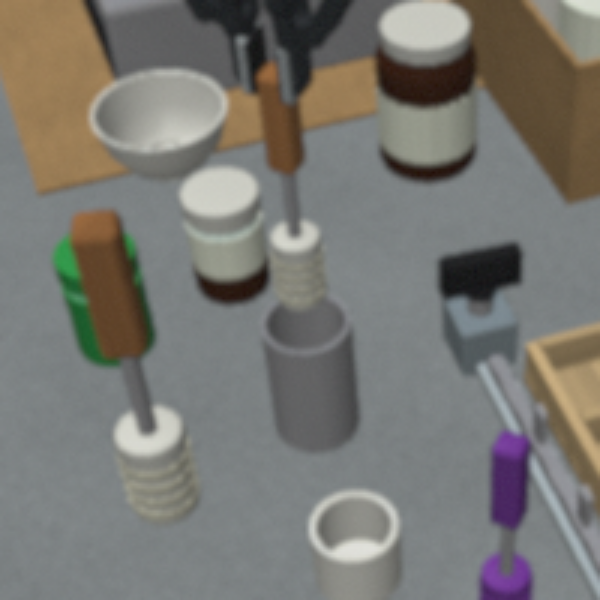

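The brush head at (297,265) in the crop hangs over the beaker mouth within 2 mm. Now scrub down, up and down, watching the forces.

```bash
python3 -m crank '[[0.06,-0.02,0.6,0,0,0,-1],[0.06,-0.02,1.2,0,0,0,-1],[0.06,-0.02,1.8,0,0,0,-1],[0.06,-0.02,2.4,0,0,0,-1],[0.06,-0.02,3,0,0,0,-1],[0.06,-0.02,3.5,0,0,0,-1],[0.06,-0.02,3.7,0,0,0,-1],[0.06,-0.02,3.7,0,0,0,-1]]'; python3 g.py 445.4 146.2 150 46
python3 -m crank '[[0,0,0,0,0,0,-1],[0,0,0,0,0,0,-1],[0,0,-0.8,0,0,0,-1],[0,0,-1.6,0,0,0,-1],[0,0,-2.1,0,0,0,-1],[0,0,-2.1,0,0,0,-1],[0,0,-2.1,0,0,0,-1],[0,0,-2.1,0,0,0,-1]]'; python3 g.py 445.4 146.2 150 46
python3 -m crank '[[0,0,0.6,0,0,0,-1],[0,0,1.2,0,0,0,-1],[0,0,1.8,0,0,0,-1],[0,0,2.1,0,0,0,-1],[0,0,2.1,0,0,0,-1],[0,0,2.1,0,0,0,-1],[0,0,2.1,0,0,0,-1],[0,0,2.1,0,0,0,-1]]'; python3 g.py 445.4 146.2 262 46
```

```text
clock: 5.1
position: [445.9, 146.8, 151.0]
tool_rot: [-180.0, 0.1, 45.9]
ft_force: [-0.3, 0.0, -0.9]
finger_gap: 18.0
grasp_force: 63.9
shift [-0.026  0.002  0.034] turn [-0.001  0.001 -0.001] | clock 5.1 pos [445.9 146.8 151. ] rot [-1.80e+02  1.00e-01  4.59e+01] F [-0.3  0.  -0.9] gap 18.0 grip 63.9 q [ 18.   9. -13.  68.  -0. 152.]
clock: 5.9
position: [445.9, 147.6, 213.6]
tool_rot: [-180.0, 0.1, 46.0]
ft_force: [0.7, 0.1, -1.0]
finger_gap: 18.1
grasp_force: 64.0
shift [-0.044  0.022  2.121] turn [-0.001  0.001  0.   ] | clock 5.9 pos [445.9 147.6 213.6] rot [-1.8e+02  1.0e-01  4.6e+01] F [ 0.7  0.1 -1. ] gap 18.1 grip 64.0 q [ 18.   8.  -6.  77.   0. 152.]
clock: 6.7
position: [446.8, 147.9, 152.1]
tool_rot: [180.0, -0.1, 46.0]
ft_force: [0.1, -1.2, -0.6]
finger_gap: 18.4
grasp_force: 63.9
shift [-0.07   0.008 -3.664] turn [ 0.    -0.001 -0.   ] | clock 6.7 pos [446.8 147.9 152.1] rot [ 1.8e+02 -1.0e-01  4.6e+01] F [ 0.1 -1.2 -0.6] gap 18.4 grip 63.9 q [ 18.   9. -13.  68.   0. 152.]
```

```bash
python3 -m crank '[[-0.05,0,-0.8,0,0,0,-1],[-0.05,0,-1.6,0,0,0,-1],[-0.05,0,-2.4,0,0,0,-1],[-0.05,0,-3.2,0,0,0,-1],[-0.05,0,-3.7,0,0,0,-1],[-0.05,0,-3.7,0,0,0,-1]]' >/dev/null; python3 g.py 428.9 1.8 262 46
```

```text
shift [-3.89   2.943  0.08 ] turn [ 0.002 -0.004 -0.   ] | clock 7.3 pos [446.5 147.1 264.7] rot [179.9  -0.2  46. ] F [ 0.7 -0.1 -1.2] gap 18.2 grip 64.0 q [ 18.   7.   1.  84.   0. 152.]
```

```bash
python3 -m crank '[[-0.8,0.6,0.08,0,0,0,-1],[-1.8,1.4,0.08,0,0,0,-1],[-2.8,2.2,0.08,0,0,0,-1],[-3.5,2.7,0.08,0,0,0,-1],[-3.89,2.94,0.08,0,0,0,-1],[-3.89,2.94,0.08,0,0,0,-1],[-3.89,2.94,0.08,0,0,0,-1]]' >/dev/null; python3 g.py 428.9 1.8 200 46;python3 -m crank '[[0,0,0.5,0,0,0,-1],[0,0,1,0,0,0,-1],[0,0,1.5,0,0,0,-1],[0,0,1.7,0,0,0,-1],[0,0,1.7,0,0,0,-1]]' >/dev/null;  python3 g.py 428.9 1.8 140 46
python3 - <<'E'
from h import *
c=cam('side'); P=cloud(c)
Z=P[...,2]; m=(abs(P[...,0]-428)<45)&(abs(P[...,1]-1)<45)
for lo,hi in [(74,80),(80,95),(95,110)]:
    q=P[m&(Z>lo)&(Z<hi)]; print(lo,len(q),q.min(0).round(1),q.max(0).round(1))
E
```

```text
shift [0.039 0.027 1.985] turn [-0.001  0.    -0.001] | clock 8.0 pos [427.5   1.5 259.5] rot [-180.     0.    45.9] F [ 0.2  0.9 -1.2] gap 18.2 grip 64.0 q [  0.   3.  -4.  83.   0. 134.]
shift [0.033 0.051 2.275] turn [-0.001  0.001  0.001] | clock 8.5 pos [427.2   2.1 208.3] rot [-1.799e+02  1.000e-01  4.610e+01] F [ 0.1  0.2 -0.8] gap 18.3 grip 63.9 q [  0.   4. -11.  75.   0. 134.]
74 10 [412.3 -13.6  74.1] [434.5  -5.1  79.9]
80 80 [409.7 -15.3  80. ] [440.8   5.   94.8]
95 99 [409.7 -15.8  95.1] [443.5   5.9 110. ]
```

```bash
python3 -m crank '[[0.03,0.04,0.6,0,0,0,-1],[0.03,0.04,1.2,0,0,0,-1],[0.03,0.04,1.8,0,0,0,-1],[0.03,0.04,2.1,0,0,0,-1],[0.03,0.04,2.24,0,0,0,-1],[0.03,0.04,2.26,0,0,0,-1],[0.03,0.04,2.26,0,0,0,-1]]'; python3 -m crank '[[0,0,0,0,0,0,-0.4],[0,0,0,0,0,0,-0.2],[0,0,0,0,0,0,0],[0,0,0,0,0,0,0.3],[0,0,0,0,0,0,0.3],[0,0,-0.8,0,0,0,0.3],[0,0,-2,0,0,0,0.3],[0,0,-3.3,0,0,0,0.3]]'; python3 g.py 445 146.2 240 90
```

```text
clock: 9.25
position: [429.7, 1.3, 141.9]
tool_rot: [180.0, -0.0, 46.0]
ft_force: [0.1, 0.6, -0.6]
finger_gap: 18.3
grasp_force: 63.9
clock: 10.05
position: [428.5, 1.3, 240.9]
tool_rot: [-179.9, 0.1, 46.0]
ft_force: [0.8, 0.3, 0.4]
finger_gap: 55.6
grasp_force: 0.0
shift [ 3.858 -2.959  0.03 ] turn [-0.002  0.001 -0.768] | clock 10.05 pos [428.5   1.3 240.9] rot [-1.799e+02  1.000e-01  4.600e+01] F [0.8 0.3 0.4] gap 55.6 grip 0.0 q [  0.   3.  -7.  80.   0. 134.]
```

```bash
python3 -m crank '[[3.86,-2.96,0.03,0,0,-0.768,1],[3.86,-2.96,0.03,0,0,-0.768,1],[3.86,-2.96,0.03,0,0,-0.768,1],[3.86,-2.96,0.03,0,0,-0.768,1],[3.86,-2.96,0.03,0,0,-0.768,1],[3.86,-2.96,0.03,0,0,-0.768,1],[3.86,-2.96,0.03,0,0,-0.768,1]]' >/dev/null; python3 obj.py 3;  python3 - <<'E'
from h import *
c=cam('side'); P=cloud(c); Z=P[...,2]; m=(abs(P[...,0]-428)<45)&(abs(P[...,1]-1)<45)
for lo,hi in [(182,192),(150,170),(65,90),(56,62)]:
    q=P[m&(Z>lo)&(Z<hi)]; print(lo,len(q),q.min(0).round(1),q.max(0).round(1))
E
python3 g.py 445 146.2 70 90
```

```text
top bkr105 [194 226] circ [445.8 147. ] 31.9 box 445.7 146.05 z 104.5
side jar95 [190 116] circ [429.2 322.6] 31.9 box 428.7 322.3 z 93.7
side bkr105 [217 158] circ [443.8 146.4] 33.0 box 444.7 147.05 z 103.4
182 83 [418.1  -9.  182. ] [441.8  11.4 187. ]
150 101 [417.5 -11.3 150.2] [441.7   2.9 169.9]
65 35 [424.9  -4.6  65.2] [432.6   3.6  89.7]
56 158 [400.7 -27.3  56.1] [454.1  28.   61.9]
shift [ 0.008 -0.027  5.646] turn [ 0.    -0.    -0.003] | clock 10.9 pos [445.8 145.9 239.4] rot [180.   -0.   89.8] F [0.6 0.1 0.5] gap 85.0 grip 0.0 q [ 18.   7.  -2.  80.   0. 108.]
```

View pics/side3.png

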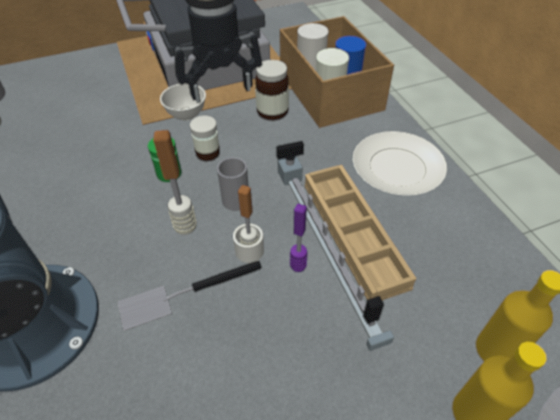

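The brush stands upright in its pot at (245,215), and the beaker is in place at (233,185). Next, grip the beaker with the fingers fore and aft.

```bash
python3 -m crank '[[0,-0.02,1.5,0,0,0,1],[0,-0.02,3,0,0,0,1],[0,-0.02,4.2,0,0,0,1],[0,-0.02,5.2,0,0,0,1],[0,-0.02,5.6,0,0,0,1],[0,-0.02,5.6,0,0,0,0],[0,-0.02,5.6,0,0,0,-0.5],[0,-0.02,5.6,0,0,0,-0.5]]' 60; python3 -m crank '[[0,0,0,0,0,0,-0.5],[0,0,0,0,0,0,-0.5],[0,0,0,0,0,0,-0.5],[0,0,-0.5,0,0,0,-0.5],[0,0,-1.5,0,0,0,-0.5],[0,0,-2.5,0,0,0,-0.5],[0,0,-2.5,0,0,0,-0.5]]'; python3 g.py 648.7 2.6 160 90;python3 - <<'E'
from h import *
c=cam('side'); save('s4.png',c['frame'])
E
```

```text
clock: 11.7
position: [446.0, 146.4, 72.4]
tool_rot: [179.9, -0.0, 89.9]
ft_force: [-0.3, -0.1, 0.9]
finger_gap: 43.8
grasp_force: 0.0
clock: 12.4
position: [447.3, 147.0, 149.9]
tool_rot: [179.7, -0.1, 90.0]
ft_force: [0.8, -0.7, 0.5]
finger_gap: 21.2
grasp_force: 0.0
shift [-4.813  6.716 -0.308] turn [ 0.006 -0.002 -0.   ] | clock 12.4 pos [447.3 147.  149.9] rot [ 1.797e+02 -1.000e-01  9.000e+01] F [ 0.8 -0.7  0.5] gap 21.2 grip 0.0 q [ 18.   9. -13.  67.   0. 108.]
```

View pics/s4.png

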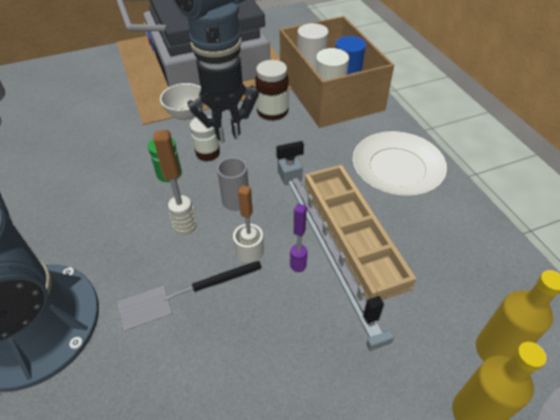

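The fingers closed on nothing: the gap reads 21 mm and the beaker still stands at (233,185). Measure where it is now.

```bash
python3 obj.py 5
python3 - <<'E'
from h import *
c=cam('side'); P=cloud(c); Z=P[...,2]; 
m=(abs(P[...,0]-445)<70)&(abs(P[...,1]-146)<70)
for lo,hi in [(20,50),(50,80),(98,108),(145,160),(160,180)]:
    q=P[m&(Z>lo)&(Z<hi)]; print(lo,len(q),q.min(0).round(1),q.max(0).round(1))
c=cam('wrist'); save('w5.png',c['frame'])
E
```

```text
top bkr105 [201 226] circ [445.8 146.2] 31.9 box 445.75 137.8 z 104.6
side jar95 [190 119] circ [421.4 320.8] 31.3 box 417.85 320.85 z 93.6
side bkr105 [217 158] circ [445. 146.] 32.7 box 444.6 145.55 z 103.2
side jar105 [217 158] circ [445.  146.5] 32.3 box 444.6 146.05 z 103.9
20 164 [412.9 113.   20.1] [475.2 176.   50. ]
50 398 [412.7 113.   50. ] [475.9 178.4  79.9]
98 214 [413.3 113.1  98.2] [475.5 178.7 106.6]Traceback (most recent call last):
  File "<stdin>", line 5, in <module>
    return umr_minimum(a, axis, None, out, keepdims, initial, where)
ValueError: zero-size array to reduction operation minimum which has no identity
```

Run:
```python
from h import *
c=cam('side'); P=cloud(c)
for v in range(95,150,5):
    print(v,[tuple(P[v,u].round(0).astype(int)) for u in (222,228,234,238)])
s=ctrl.read_state(); print(s['position'],s['finger_gap'],s['grasp_force'],s['qpos'])
c=cam('wrist'); save('w5.png',c['frame'])
```

```text
95 [(np.int64(436), np.int64(108), np.int64(312)), (np.int64(446), np.int64(107), np.int64(309)), (np.int64(463), np.int64(132), np.int64(289)), (np.int64(471), np.int64(134), np.int64(286))]
100 [(np.int64(441), np.int64(135), np.int64(282)), (np.int64(451), np.int64(131), np.int64(282)), (np.int64(460), np.int64(126), np.int64(283)), (np.int64(469), np.int64(132), np.int64(276))]
105 [(np.int64(439), np.int64(134), np.int64(272)), (np.int64(451), np.int64(136), np.int64(268)), (np.int64(459), np.int64(125), np.int64(273)), (np.int64(563), np.int64(485), np.int64(-1))]
110 [(np.int64(438), np.int64(133), np.int64(263)), (np.int64(450), np.int64(135), np.int64(258)), (np.int64(459), np.int64(128), np.int64(260)), (np.int64(555), np.int64(461), np.int64(1))]
115 [(np.int64(509), np.int64(461), np.int64(-3)), (np.int64(523), np.int64(451), np.int64(0)), (np.int64(458), np.int64(129), np.int64(248)), (np.int64(471), np.int64(147), np.int64(232))]
120 [(np.int64(502), np.int64(438), np.int64(-1)), (np.int64(517), np.int64(432), np.int64(-1)), (np.int64(459), np.int64(134), np.int64(233))
[... 460 characters left out ...]
134), np.int64(205)), (np.int64(499), np.int64(373), np.int64(-1)), (np.int64(456), np.int64(134), np.int64(197)), (np.int64(465), np.int64(138), np.int64(192))]
140 [(np.int64(431), np.int64(135), np.int64(192)), (np.int64(493), np.int64(356), np.int64(-3)), (np.int64(455), np.int64(134), np.int64(185)), (np.int64(516), np.int64(343), np.int64(0))]
145 [(np.int64(473), np.int64(341), np.int64(-1)), (np.int64(487), np.int64(334), np.int64(0)), (np.int64(502), np.int64(332), np.int64(-4)), (np.int64(511), np.int64(326), np.int64(-2))]
[444.44294643 146.03930981 145.32291661] 21.3052226222411 0.0 [ 1.81864637e+01  9.55525757e+00 -1.38033626e+01  6.67411274e+01
  4.82395236e-03  1.08189944e+02]
```

View pics/w5.png

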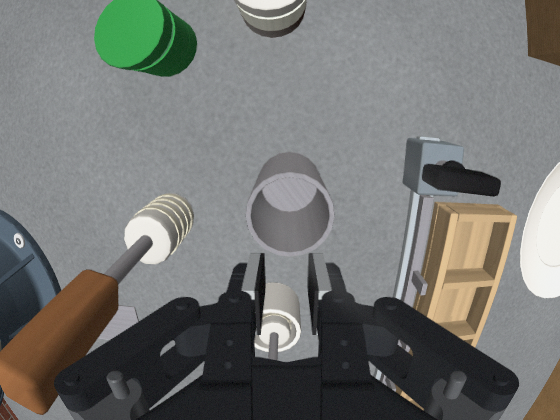

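The cloud puts the shut fingertips at z≈183 while the TCP reads 145, so the real tips sit about 38 mm above the reading. That explains the miss, and why the brush was held only near its top. I'll open, lower part way and check the offset again before gripping.

```bash
python3 -m crank '[[0,0,0,0,0,0,1],[0,0,0,0,0,0,1],[0,0,0,0,0,0,1],[0,0,0,0,0,0,1],[0,0,0,0,0,0,1],[0,0,1,0,0,0,1],[0,0,2,0,0,0,1],[0,0,2,0,0,0,1]]'
cat > tip.py <<'E'
from h import *
c=cam('side'); P=cloud(c); f=c['frame']; s=ctrl.read_state(); p=s['position']
m=(f.max(2)<75)&(abs(P[...,0]-p[0])<62)&(abs(P[...,1]-p[1])<25)&(P[...,2]>p[2])
for nm,k in [('near',P[...,0]<p[0]),('far',P[...,0]>p[0])]:
    q=P[m&k]; z0=np.percentile(q[:,2],1); q=q[q[:,2]<z0+15]; print(nm,'tip z',round(z0,1),'x',q[:,0].min().round(1),q[:,0].max().round(1),'y',q[:,1].min().round(1),q[:,1].max().round(1))
print(p.round(1),s['finger_gap'])
c=cam('wrist'); print('wrist', c['origin'],c['z_map'][c['z_map']>0].min(), c['z_map'][215,290])
E
python3 tip.py
```

```text
clock: 13.5
position: [442.7, 145.5, 83.6]
tool_rot: [-179.7, 0.1, 90.0]
ft_force: [-0.9, -0.3, 0.2]
finger_gap: 85.5
grasp_force: 0.0
near tip z 151.7 x 384.5 428.3 y 132.6 168.1
far tip z 144.1 x 483.4 495.7 y 132.0 150.7
[443.8 145.9  85.4] 85.1358386350318
wrist [444.68522989 222.8710243  263.01692892] 50.0037 268.0115
```

```bash
python3 -m crank '[[0,-0.03,0.7,0,0,0,1],[0,-0.03,1.2,0,0,0,1],[0,-0.03,1.7,0,0,0,1],[0,-0.03,2,0,0,0,1],[0,-0.03,2,0,0,0,1]]'; python3 -m crank '[[0,0,0,0,0,0,0.2],[0,0,0,0,0,0,0.2],[0,0,0,0,0,0,0.2],[0,0,0,0,0,0,0.2],[0,0,0,0,0,0,0.2],[0,0,0,0,0,0,0.2]]' 60;  python3 g.py 648.7 2.6 120 90
```

```text
clock: 14.1
position: [444.4, 146.3, 26.5]
tool_rot: [-180.0, -0.0, 90.0]
ft_force: [0.4, -0.4, 0.2]
finger_gap: 85.5
grasp_force: 0.0
clock: 14.7
position: [445.6, 146.6, 27.9]
tool_rot: [179.8, -0.1, 90.0]
ft_force: [0.4, 0.2, 8.1]
finger_gap: 64.1
grasp_force: 63.8
shift [-4.798  6.78  -3.056] turn [ 0.003 -0.001 -0.   ] | clock 14.7 pos [445.6 146.6  27.9] rot [ 1.798e+02 -1.000e-01  9.000e+01] F [0.4 0.2 8.1] gap 64.1 grip 63.8 q [ 18.  15. -25.  49.  -0. 108.]
```

```bash
python3 -m crank '[[0,0,-0.5,0,0,0,0.2],[0,0,-1.2,0,0,0,0.2],[0,0,-2,0,0,0,0.2],[0,0,-2.7,0,0,0,0.2],[0,0,-2.7,0,0,0,0.2]]';  python3 g.py 648.7 2.6 108 90
```

```text
clock: 15.2
position: [446.0, 146.9, 110.1]
tool_rot: [179.7, -0.1, 90.0]
ft_force: [0.6, -0.2, -4.0]
finger_gap: 64.0
grasp_force: 67.4
shift [-4.81   6.757  0.091] turn [ 0.005 -0.002  0.   ] | clock 15.2 pos [446.  146.9 110.1] rot [ 1.797e+02 -1.000e-01  9.000e+01] F [ 0.6 -0.2 -4. ] gap 64.0 grip 67.4 q [ 18.  11. -18.  61.   0. 108.]
```

```bash
python3 -m crank '[[-0.6,0.8,0.05,0,0,0,0.2],[-1.5,2.1,0.05,0,0,0,0.2],[-2.5,3.5,0.05,0,0,0,0.2],[-3.5,4.9,0.05,0,0,0,0.2],[-4.3,6,0.05,0,0,0,0.2],[-4.7,6.6,0.05,0,0,0,0.2],[-4.81,6.757,0.05,0,0,0,0.2],[-4.81,6.757,0.05,0,0,0,0.2]]'
cat > bk.py <<'E'
from h import *
import sys
x,y,r=map(float,sys.argv[1:4])
c=cam('side'); P=cloud(c); Z=P[...,2]; f=c['frame']; m=(abs(P[...,0]-x)<45)&(abs(P[...,1]-y)<45)&((f.max(2).astype(int)-f.min(2)<35)|(r>1))
for lo in range(60,140,10):
    q=P[m&(Z>lo)&(Z<lo+10)]
    if len(q)>5: print(lo,len(q),q.min(0).round(1),q.max(0).round(1))
E
python3 bk.py 648 2 0;  python3 g.py 648.7 2.6 108 90
```

```text
clock: 16.0
position: [646.6, 1.5, 104.1]
tool_rot: [-179.9, -0.0, 89.9]
ft_force: [-0.7, 0.1, -4.4]
finger_gap: 63.7
grasp_force: 68.3
70 18 [614.4 -29.3  75.9] [654.7   5.   79.9]
80 103 [613.9 -32.5  80.3] [670.1   6.5  90. ]
90 100 [613.2 -31.8  90. ] [669.1   7.1  99.7]
100 108 [613.5 -30.9 100.2] [670.6   8.3 110. ]
110 106 [612.2 -32.  110.1] [670.1   4.4 119.9]
120 126 [612.9 -31.2 120. ] [670.2  29.3 129.9]
130 152 [613.6 -31.9 130.1] [671.9  31.1 140. ]
shift [ 0.015  0.092 -0.115] turn [-0.002 -0.    -0.   ] | clock 16.05 pos [645.9   2.1 104.6] rot [-179.9   -0.    90. ] F [ 0.2  0.  -4.7] gap 63.9 grip 68.3 q [ 0. 28.  7. 69.  0. 90.]
```

Run:
```python
from h import *
for n in ['top','side']:
    P=np.load(f'/tmp/{n}0.npz')['P']; A=np.deg2rad(-1.7)
    d=P-np.array([647.5,-37.4,0]); u=d[...,0]*np.cos(A)+d[...,1]*np.sin(A); w=-d[...,0]*np.sin(A)+d[...,1]*np.cos(A); Z=P[...,2]
    m=(abs(Z-42)<3)&(abs(u)<32)&(abs(w)<170); ww=np.sort(w[m])
    for k in range(-2,3): q=ww[abs(ww-80*k)<15]; print(n,80*k,len(q),q.min().round(1),q.max().round(1))
    m=(abs(Z-42)<3)&(abs(w)<150); 
    for sg in(-1,1): q=u[m&(sg*u>33)&(sg*u<55)]; print('u',np.percentile(q,[2,98]).round(1))
```

```text
top -160 95 -163.6 -155.7
top -80 92 -84.3 -75.6
top 0 88 -4.1 3.9
top 80 87 75.8 83.8
top 160 88 155.6 163.9
u [-45.8 -35.3]
u [35.6 46.1]
side -160 147 -165.3 -155.8
side -80 116 -85.4 -75.8
side 0 101 -6.7 4.4
side 80 90 73.8 84.5
side 160 76 152.0 163.9
u [-46.4 -35.5]
u [34.8 45.5]
```

```bash
python3 -m crank '[[0.07,0.1,0,0,0,0,0.2],[0.07,0.1,0.5,0,0,0,0.2],[0.07,0.1,0.9,0,0,0,0.2],[0.07,0.1,1.3,0,0,0,0.2],[0.07,0.1,1.7,0,0,0,0.2],[0.07,0.1,2,0,0,0,0.2],[0.07,0.1,2.12,0,0,0,0.2],[0.07,0.1,2.12,0,0,0,0.2]]';python3 bk.py 648 2 0;  python3 g.py 648.7 2.6 38 90
```

```text
clock: 16.85
position: [649.6, 4.1, 41.6]
tool_rot: [-179.9, -0.0, 90.0]
ft_force: [-0.3, 0.5, -4.2]
finger_gap: 64.0
grasp_force: 68.4
60 132 [615.  -28.5  60.2] [673.6  34.1  70. ]
70 153 [616.1 -28.1  70.1] [675.8  33.7  79.9]
80 169 [605.3 -28.2  80.1] [690.2  34.   89.9]
90 184 [603.2 -29.5  90.2] [693.  32. 100.]
100 178 [603.2 -28.5 100. ] [692.8  29.4 109.9]
110 225 [603.3 -28.1 110. ] [692.7  32.3 119.9]
120 57 [603.1 -27.2 120. ] [692.5  12.4 129.8]
130 91 [603.2 -11.5 130.1] [692.8  14.3 139.9]
shift [-0.048 -0.042  0.138] turn [-0. -0. -0.] | clock 16.9 pos [649.9   4.1  42.1] rot [-180.   -0.   90.] F [-0.   0.2 -3. ] gap 63.7 grip 68.4 q [ 0. 30.  2. 62.  0. 90.]
```

```bash
python3 -m crank '[[0,0,0.06,0,0,0,0.2],[0,0,0.1,0,0,0,0.2],[0,0,0.1,0,0,0,0.2],[0,0,0.1,0,0,0,0.6],[0,0,0.1,0,0,0,1],[0,0,0.1,0,0,0,1],[0,0,0.1,0,0,0,1],[0,0,0.1,0,0,0,1]]'; python3 -m crank '[[0,0,-1,0,0,0,1],[0,0,-2,0,0,0,1],[0,0,-3.5,0,0,0,1],[0,0,-5,0,0,0,1],[0,0,-5,0,0,0,1]]'; python3 obj.py; python3 g.py 428 322 180 90
```

```text
clock: 17.7
position: [650.0, 4.1, 39.4]
tool_rot: [180.0, -0.0, 90.0]
ft_force: [-0.1, 0.9, -0.7]
finger_gap: 85.2
grasp_force: 0.0
clock: 18.2
position: [652.8, 4.1, 196.2]
tool_rot: [179.4, -0.0, 90.0]
ft_force: [0.8, 0.5, -0.1]
finger_gap: 85.1
grasp_force: 0.0
top jar95 [112 234] circ [429.9 324.1] 31.0 box 429.1 323.65 z 95.0
side jar95 [190 116] circ [428.9 322.2] 32.7 box 429.0 322.0 z 93.8
side bkr105 [337 175] circ [653.6  10.1] 26.5 box 655.45 14.3 z 104.7
side bkr105 [334 188] circ [643.6  -4.9] 29.9 box 643.3 -9.3 z 105.0
side bkr115 [334 172] circ [648.8   4.3] 32.7 box 648.4 3.6 z 113.7
shift [10.596 -7.423  0.333] turn [ 0.003 -0.    -0.   ] | clock 18.3 pos [650.7   4.1 190.5] rot [179.8  -0.   90. ] F [-0.4 -0.7 -1.3] gap 85.3 grip 0.0 q [ 0. 26. 17. 81.  0. 90.]
```

The beaker stands in cell 2. Next is the jar at (429.5,323.3), with the grip turned to keep clear of the green can and the bowl.

```bash
python3 -m crank '[[10.6,-7.4,1,0,0,0.52,1],[10.6,-7.4,1,0,0,0.52,1],[10.6,-7.4,1,0,0,0.52,1],[10.6,-7.4,1,0,0,0.52,1],[10.6,-7.4,1,0,0,0.52,1],[10.6,-7.4,1,0,0,0.52,1],[10.6,-7.4,1,0,0,0.52,1],[10.6,-7.4,1,0,0,0.52,1]]' >/dev/null; python3 g.py 429.5 323.3 120 60
```

```text
shift [0.074 0.12  1.253] turn [-0.001  0.002  0.004] | clock 19.1 pos [425.4 323.2 157.6] rot [-1.799e+02  1.000e-01  6.030e+01] F [-0.1  0.4  0. ] gap 85.5 grip 0.0 q [ 37.  16.  -4.  71.   0. 157.]
```

```bash
python3 -m crank '[[0.07,0.1,0.6,0,0,0,1],[0.07,0.1,0.6,0,0,0,1],[0.07,0.1,0.6,0,0,0,1]]' >/dev/null; python3 obj.py 7; python3 g.py 429.5 323.3 16 60
```

```text
top jar95 [112 234] circ [429.9 324.2] 30.7 box 430.05 323.8 z 95.0
top bkr115 [262 133] circ [650.    4.7] 32.0 box 650.2 4.7 z 114.2
side jar95 [190 116] circ [429.2 323.7] 31.7 box 428.75 323.55 z 93.6
side bkr105 [337 174] circ [654.1  11.2] 26.7 box 655.15 14.05 z 105.0
side bkr105 [334 187] circ [643.8  -4.4] 30.1 box 643.15 -7.6 z 104.5
side bkr115 [334 172] circ [648.6   3.5] 32.5 box 648.65 3.4 z 113.7
shift [ 0.007 -0.098  4.178] turn [-0.     0.     0.002] | clock 19.5 pos [432.  321.7 141.3] rot [-180.     0.    60.1] F [ 0.2 -0.1  0.3] gap 85.5 grip 0.0 q [ 37.  16.  -5.  68.  -0. 157.]
```

View pics/side7.png

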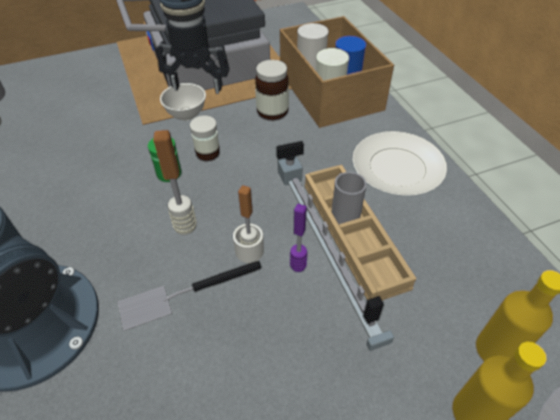

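The beaker stands in cell 2 at (348,197), and the open gripper is above the jar at (205,138). Descend, grip and lift.

```bash
python3 -m crank '[[0,-0.07,0.9,0,0,0,1],[0,-0.07,1.8,0,0,0,1],[0,-0.07,2.6,0,0,0,1],[0,-0.07,3.3,0,0,0,1],[0,-0.07,3.9,0,0,0,1],[0,-0.07,4.15,0,0,0,1],[0,-0.07,4.15,0,0,0,1]]';  python3 -m crank '[[0,0,0,0,0,0,0.1],[0,0,0,0,0,0,0.1],[0,0,0,0,0,0,0.1],[0,0,0,0,0,0,0.1],[0,0,0,0,0,0,0.1],[0,0,0,0,0,0,0.1]]' 60; python3 g.py 646.3 -77.4 120 90
```

```text
clock: 20.2
position: [429.8, 322.7, 16.3]
tool_rot: [-180.0, 0.1, 60.1]
ft_force: [-0.3, 0.0, 0.1]
finger_gap: 85.5
grasp_force: 0.0
clock: 20.8
position: [430.7, 323.9, 18.2]
tool_rot: [179.9, -0.1, 60.2]
ft_force: [-1.2, -1.2, 6.6]
finger_gap: 61.1
grasp_force: 64.4
shift [-8.027 12.889 -3.395] turn [ 0.002 -0.002 -0.52 ] | clock 20.8 pos [430.7 323.9  18.2] rot [ 1.799e+02 -1.000e-01  6.020e+01] F [-1.2 -1.2  6.6] gap 61.1 grip 64.4 q [ 37.  22. -17.  51.  -0. 157.]
```

```bash
python3 -m crank '[[0,0,-0.5,0,0,0,0.1],[0,0,-1.2,0,0,0,0.1],[0,0,-2.2,0,0,0,0.1],[0,0,-3.2,0,0,0,0.1],[0,0,-4.2,0,0,0,0.1],[0,0,-4.6,0,0,0,0.1],[0,0,-4.6,0,0,0,0.1]]'; python3 g.py 646.3 -77.4 152 90
```

```text
clock: 21.5
position: [430.6, 324.1, 156.2]
tool_rot: [179.9, -0.2, 60.2]
ft_force: [0.9, 0.3, -3.7]
finger_gap: 60.9
grasp_force: 66.2
shift [-8.041 12.89   0.131] turn [ 0.002 -0.003 -0.52 ] | clock 21.5 pos [430.6 324.1 156.2] rot [179.9  -0.2  60.2] F [ 0.9  0.3 -3.7] gap 60.9 grip 66.2 q [ 37.  16.  -4.  70.   0. 157.]
```

```bash
python3 -m crank '[[-0.4,0.6,0,0,0,-0.05,0.1],[-1.2,1.9,0,0,0,-0.12,0.1],[-2.1,3.3,0,0,0,-0.2,0.1],[-3,4.8,0,0,0,-0.28,0.1],[-3.9,6.2,0,0,0,-0.36,0.1],[-4.6,7.4,0,0,0,-0.44,0.1],[-5,8,0,0,0,-0.5,0.1],[-5,8,0,0,0,-0.52,0.1]]' >/dev/null; python3 g.py 646.3 -77.4 152 90
```

```text
shift [-4.944  2.758  0.01 ] turn [-0.003  0.001 -0.002] | clock 22.3 pos [563.8  71.1 152.4] rot [-1.799e+02  1.000e-01  8.990e+01] F [ 0.2  1.1 -3.3] gap 61.1 grip 66.7 q [ 7. 19.  0. 71. -0. 97.]
```

```bash
python3 -m crank '[[-0.6,0.3,0,0,0,0,0.1],[-1.5,0.8,0,0,0,0,0.1],[-2.5,1.4,0,0,0,0,0.1],[-3.5,1.9,0,0,0,0,0.1],[-4.4,2.4,0,0,0,0,0.1],[-4.8,2.7,0,0,0,0,0.1],[-4.94,2.76,0,0,0,0,0.1],[-4.94,2.76,0,0,0,0,0.1]]' >/dev/null; python3 -m crank '[[0,0,0.6,0,0,0,0.1],[0,0,1.4,0,0,0,0.1],[0,0,2,0,0,0,0.1],[0,0,2,0,0,0,0.1],[0,0,2,0,0,0,0.1]]'; python3 bk.py 646.3 -77.4 2;  python3 g.py 646.3 -77.4 30 90
```

```text
clock: 23.6
position: [645.9, -72.9, 95.1]
tool_rot: [-180.0, -0.0, 90.1]
ft_force: [1.0, -0.5, -2.6]
finger_gap: 60.8
grasp_force: 66.9
70 19 [ 613.4 -103.7   75.5] [653.1 -66.9  79.8]
80 104 [ 612.8 -104.9   80.2] [665.7 -62.2  89.8]
90 109 [ 612.6 -104.2   90.1] [666.8 -59.4  99.8]
100 122 [ 613.  -104.6  100.1] [665.  -60.7 110. ]
110 99 [ 613.5 -104.2  110.3] [664.8 -60.3 119.9]
120 107 [ 613.6 -104.3  120. ] [664.8 -75.  129.8]
130 98 [ 606.7 -103.9  130. ] [681.3 -79.8 140. ]
shift [-0.138 -0.011  2.194] turn [ 0.001 -0.     0.001] | clock 23.65 pos [646.5 -73.3  95.8] rot [179.9  -0.   90.1] F [-0.3 -0.4 -4.4] gap 60.9 grip 66.9 q [-6. 28.  7. 68.  0. 83.]
```

```bash
python3 -m crank '[[-0.13,0.05,0,0,0,0,0.1],[-0.13,0.05,0.5,0,0,0,0.1],[-0.13,0.05,0.9,0,0,0,0.1],[-0.13,0.05,1.3,0,0,0,0.1],[-0.13,0.05,1.7,0,0,0,0.1],[-0.13,0.05,2,0,0,0,0.1],[-0.13,0.05,2.15,0,0,0,0.1],[-0.13,0.05,2.15,0,0,0,0.1]]';python3 bk.py 646.3 -77.4 2;  python3 g.py 646.3 -77.4 28 90
```

```text
clock: 24.45
position: [647.4, -78.0, 29.4]
tool_rot: [-179.9, -0.0, 90.0]
ft_force: [0.3, 1.2, -3.7]
finger_gap: 61.0
grasp_force: 66.9
60 75 [ 616.4 -108.8   60.1] [666.5 -85.7  69.9]
70 122 [ 601.9 -109.4   70.1] [690.3 -73.7  80. ]
80 112 [ 601.5 -108.8   80. ] [689.5 -73.3  89.9]
90 136 [ 601.3 -110.1   90.1] [690.  -76.2  99.8]
100 473 [ 601.4 -108.9  100.1] [685.  -54.5 110. ]
110 76 [601.6 -94.2 110.5] [690.5 -70.8 120. ]
120 63 [602.5 -92.  120. ] [691.2 -70.  129.9]
130 131 [609.7 -97.4 130. ] [679.7 -65.8 139.9]
shift [ 0.022 -0.048  0.067] turn [-0. -0.  0.] | clock 24.5 pos [647.7 -78.   30. ] rot [-180.   -0.   90.] F [ 0.6  0.1 -3.8] gap 60.7 grip 66.9 q [-7. 31.  1. 60.  0. 83.]
```

Lower the last few millimetres, release, lift and check.

```bash
python3 -m crank '[[0,0,0.06,0,0,0,0.1],[0,0,0.1,0,0,0,0.1],[0,0,0.1,0,0,0,0.1],[0,0,0.1,0,0,0,0.6],[0,0,0.1,0,0,0,1],[0,0,0.1,0,0,0,1],[0,0,0.1,0,0,0,1],[0,0,0.1,0,0,0,1]]'; python3 -m crank '[[0,0,-1,0,0,0,1],[0,0,-2,0,0,0,1],[0,0,-3.5,0,0,0,1],[0,0,-4.5,0,0,0,1],[0,0,-4.5,0,0,0,1]]' > /dev/null; python3 g.py 574.8 -235.2 165 88.3
```

```text
clock: 25.3
position: [647.8, -78.1, 27.2]
tool_rot: [-180.0, -0.0, 90.0]
ft_force: [-0.6, 0.1, 0.9]
finger_gap: 85.7
grasp_force: 0.0
shift [-5.228 -2.515  0.06 ] turn [0.008 0.001 0.03 ] | clock 25.8 pos [650.2 -78.4 167.3] rot [179.6   0.   90. ] F [ 0.9 -0.2  0.1] gap 85.4 grip 0.0 q [-7. 27. 15. 77.  0. 83.]
```

```bash
python3 -m crank '[[-5.23,-2.5,0,0,0,1.6,0.2],[-5.23,-2.5,0,0,0,1.6,0.2],[-5.23,-2.5,0,0,0,1.6,0.2],[-5.23,-2.5,0,0,0,1.6,0.2],[-5.23,-2.5,0,0,0,1.6,0.2],[-5.23,-2.5,0,0,0,1.6,0.2],[-5.23,-2.5,0,0,0,1.6,0.2],[-5.23,-2.5,0,0,0,1.6,0.2]]' >/dev/null; python3 g.py 574.8 -235.2 90 -1.7; python3 obj.py 8
python3 - <<'E'
from h import *
c=cam('side'); P=cloud(c); f=c['frame']; m=(f.max(2)<75)&(abs(P[...,0]-575)<25)&(abs(P[...,1]+235)<30)&(P[...,2]>60)&(P[...,2]<95); q=P[m]; print(len(q),q.min(0).round(1),q.max(0).round(1))
E
```

```text
shift [0.075 0.035 2.377] turn [-0.001  0.001  0.394] | clock 26.6 pos [ 572.4 -235.   161.3] rot [-180.     0.    20.9] F [-0.4  0.1  0. ] gap 51.2 grip 0.0 q [-22.  24.   9.  75.   0. 137.]
top bkr105 [301 137] circ [646.8 -77.6] 30.9 box 646.75 -78.25 z 104.9
top bkr105 [ 94 139] circ [635.4 392.9] 31.0 box 635.35 389.25 z 104.8
top jar105 [301 137] circ [646.8 -77.6] 30.9 box 647.45 -78.25 z 104.9
top bkr115 [262 133] circ [649.6   4.9] 31.7 box 649.55 4.75 z 114.5
side bkr105 [337 175] circ [654.4  11.6] 26.7 box 655.25 14.35 z 104.7
side bkr115 [334 172] circ [649.8   3.8] 33.7 box 648.7 3.35 z 113.7
250 [ 561.9 -247.4   60.3] [ 588.  -226.6   89.2]
```

View pics/side8.png

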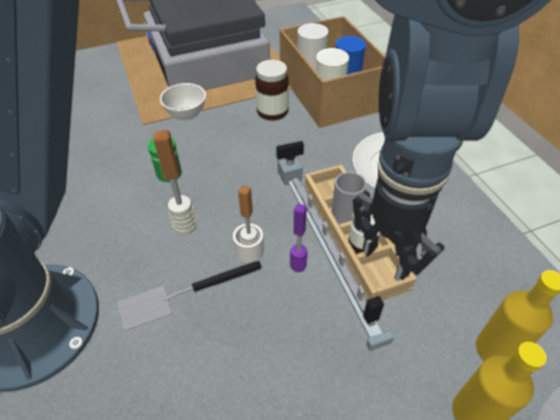

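Jar and beaker both stand in their cells at the right heights, and the lock grip is centred at about (575,-236.5). Descend on it with the fingers astride in y.

```bash
python3 -m crank '[[0.08,0.06,0,0,0,0.394,0.2],[0.08,0.06,0,0,0,0.394,0.2],[0.08,0.06,0,0,0,0.394,0.2],[0.08,0.06,1,0,0,0.394,0.2],[0.08,0.06,2,0,0,0.394,0.2],[0.08,0.06,2.8,0,0,0.394,0.2],[0.08,0.06,2.8,0,0,0.394,0.2]]'; python3 g.py 575 -236.5 27 -1.7
python3 - <<'E'
from h import *
c=cam('side'); save('s9.png',cv2.resize(c['frame'][200:400,280:480],(600,600)))
E
```

```text
clock: 27.45
position: [573.3, -234.7, 74.6]
tool_rot: [-179.9, 0.3, -1.1]
ft_force: [-0.1, 0.7, 0.3]
finger_gap: 51.6
grasp_force: 0.0
shift [0.065 0.062 1.587] turn [-0.002  0.006  0.011] | clock 27.45 pos [ 573.3 -234.7   74.6] rot [-179.9    0.3   -1.1] F [-0.1  0.7  0.3] gap 51.6 grip 0.0 q [-22.  27.   0.  64.   0. 159.]
```

View pics/s9.png

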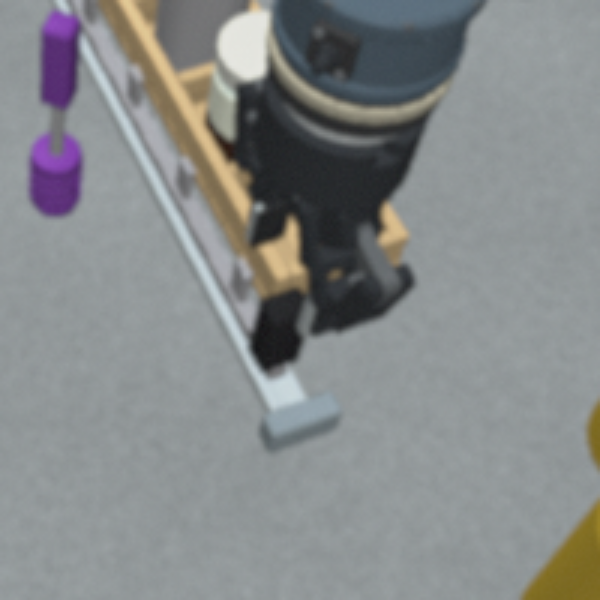

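```bash
python3 -m crank '[[0.06,0.06,0.6,0,0,0.01,0.2],[0.06,0.06,1.1,0,0,0.01,0.2],[0.06,0.06,1.5,0,0,0.01,0.2],[0.06,0.06,1.57,0,0,0.01,0.2]]'; python3 -m crank '[[0,0,0,0,0,0,-0.4],[0,0,0,0,0,0,-0.7],[0,0,0,0,0,0,-1],[0,0,0,0,0,0,-1],[0,0,0,0,0,0,-1]]' 30; python3 g.py 576.2 -195 27 -1.7
```

```text
clock: 27.9
position: [577.3, -237.5, 30.8]
tool_rot: [-180.0, 0.0, -1.8]
ft_force: [-0.2, 0.1, 0.3]
finger_gap: 50.9
grasp_force: 0.0
clock: 28.4
position: [578.1, -237.7, 32.2]
tool_rot: [180.0, -0.1, -1.9]
ft_force: [-0.6, 2.4, 6.9]
finger_gap: 19.3
grasp_force: 30.8
shift [-0.11  -1.42   0.174] turn [ 0.    -0.002 -0.003] | clock 28.4 pos [ 578.1 -237.7   32.2] rot [ 1.8e+02 -1.0e-01 -1.9e+00] F [-0.6  2.4  6.9] gap 19.3 grip 30.8 q [-22.  29.  -3.  58.   0. 160.]
```

```bash
python3 -m crank '[[0,-0.2,0,0,0,0,-1],[0,-0.4,0,0,0,0,-1],[0,-0.6,0,0,0,0,-1],[0,-0.8,0,0,0,0,-1],[0,-1,0,0,0,0,-1],[0,-1.15,0,0,0,0,-1],[0,-1.15,0,0,0,0,-1]]'; python3 -m crank '[[0,-0.06,0,0,0,0,-1],[0,-0.12,0,0,0,0,-1],[0,-0.12,0,0,0,0,-1]]';python3 -m crank '[[0,-0.06,0,0,0,0,-1],[0,-0.1,0,0,0,0,-1],[0,-0.1,0,0,0,0,-1]]'
```

```text
clock: 29.1
position: [579.1, -203.0, 32.2]
tool_rot: [180.0, -0.1, -1.9]
ft_force: [-1.0, 1.5, 7.3]
finger_gap: 19.1
grasp_force: 30.8
clock: 29.4
position: [579.2, -200.0, 32.2]
tool_rot: [179.9, -0.1, -1.9]
ft_force: [-1.9, -0.0, 5.9]
finger_gap: 19.5
grasp_force: 30.8
clock: 29.7
position: [579.2, -199.5, 32.2]
tool_rot: [179.7, -0.1, -2.0]
ft_force: [-2.7, -12.0, 4.1]
finger_gap: 19.1
grasp_force: 30.7
```

End stop reached, with the force rising to 12 N. Release and lift, then verify the lock and measure the wing.

```bash
python3 -m crank '[[0,0.05,0,0,0,0,-0.8],[0,0.05,0,0,0,0,-0.4],[0,0.05,0,0,0,0,0],[0,0.05,0,0,0,0,0],[0,0.05,-1,0,0,0,0],[0,0.05,-2.5,0,0,0,0],[0,0.05,-4,0,0,0,0],[0,0.05,-5.5,0,0,0,0]]'
cat > wing.py <<'E'
from h import *
for n in ['top','side']:
    c=cam(n); P=cloud(c); f=c['frame']; Z=P[...,2]; d=f.max(2)<70
    for nm,cx,cy,zlo,zhi,hw in [('lock',577,-197,60,88,35),('wing',586.5,169,70,106,45)]:
        q=P[d&(abs(P[...,0]-cx)<hw)&(abs(P[...,1]-cy)<hw)&(Z>zlo)&(Z<zhi)]
        if len(q)>20:
            t=q[q[:,2]>np.percentile(q[:,2],90)-8]
            r=cv2.minAreaRect(t[:,:2].astype(np.float32)); print(n,nm,len(q),'rect',np.round(r[0],1),np.round(r[1],1),round(r[2],1),'top',np.percentile(q[:,2],95).round(1))
E
python3 wing.py; python3 g.py 586.5 169 165 88
```

```text
clock: 30.5
position: [578.5, -197.7, 197.7]
tool_rot: [-180.0, 0.0, -1.9]
ft_force: [1.4, -0.9, -0.2]
finger_gap: 42.8
grasp_force: 0.0
top lock 127 rect [ 576.9 -199.1] [18.  25.3] 89.5 top 86.7
top wing 282 rect [587.1 171.1] [16.4 62. ] 85.9 top 102.4
side lock 224 rect [ 575.  -202.3] [24.2 19.8] 4.6 top 85.6
side wing 337 rect [586.1 168.1] [15.  59.4] 83.5 top 100.6
shift [ -0.249 -12.26    1.22 ] turn [ 0.009 -0.005 -1.569] | clock 30.6 pos [ 581.5 -198.7  202.7] rot [179.8  -0.5  -1.9] F [ 0.2 -0.6 -0.2] gap 42.8 grip 0.0 q [-19.  22.  12.  80.   0. 163.]
```

```bash
cat > pk.py <<'E'
from h import *
A=np.deg2rad(-1.7)
for n in ['top','side']:
  for src in ['0','now']:
    P=np.load(f'/tmp/{n}0.npz')['P'] if src=='0' else cloud(cam(n))
    d=P-np.array([647.5,-37.4,0]); u=d[...,0]*np.cos(A)+d[...,1]*np.sin(A); w=-d[...,0]*np.sin(A)+d[...,1]*np.cos(A)
    m=(abs(u+66)<8)&(abs(P[...,2]-53.5)<3)&(abs(w)<175)
    k,l,st,_=cv2.connectedComponentsWithStats(m.astype(np.uint8))
    print(n,src,[(round(float(w[l==i].min()+w[l==i].max())/2,1),int(st[i,4])) for i in range(1,k) if st[i,4]>8])
E
python3 pk.py
```

```text
top 0 [(85.1, 17), (4.9, 15), (-75.3, 10), (-154.6, 18)]
top now [(119.5, 17), (39.3, 15), (-39.9, 13), (-120.1, 19)]
side 0 [(83.3, 19), (3.6, 22), (-76.2, 25), (-156.0, 28)]
side now [(120.0, 16), (39.3, 18), (-40.8, 23), (-120.6, 27)]
```

The pickets now stand exactly at the compartment centres (±40, ±120), so the lock is at 40 mm. Now to the wing knob. I need yaw about 175.5° so the last joint has room for the clockwise turn, so I'll rotate in stages.

```bash
python3 -m crank '[[-0.2,-12.26,0.6,0,0,-1.2,0.1],[-0.2,-12.26,0.6,0,0,-1.2,0.1],[-0.2,-12.26,0.6,0,0,-1.2,0.1],[-0.2,-12.26,0.6,0,0,-1.2,0.1],[-0.2,-12.26,0.6,0,0,-1.2,0.1],[-0.2,-12.26,0.6,0,0,-1.2,0.1],[-0.2,-12.26,0.6,0,0,-1.2,0.1],[-0.2,-12.26,0.6,0,0,-1.2,0.1]]' >/dev/null; python3 -m crank '[[0,0,0,0,0,-1.2,0.1],[0,0,0,0,0,-1.2,0.1],[0,0,0,0,0,-1.2,0.1],[0,0,0,0,0,-1.2,0.1],[0,0,0,0,0,-1.2,0.1],[0,0,0,0,0,-1.2,0.1],[0,0,0,0,0,-1.2,0.1],[0,0,0,0,0,-1.2,0.1]]'>/dev/null; python3 g.py 586.6 169.5 120 175.5; python3 wing.py
```

```text
shift [-0.068  0.063  1.872] turn [-0.002 -0.003 -0.69 ] | clock 32.3 pos [584.  169.6 176.2] rot [-1.798e+02 -1.000e-01  1.360e+02] F [ 0.3 -0.  -0.2] gap 46.7 grip 0.0 q [16. 22.  9. 77.  0. 60.]
top lock 125 rect [ 576.8 -199.3] [18.3 24.8] 89.7 top 86.6
top wing 132 rect [587.3 171. ] [15.9 62.5] 84.8 top 101.8
side lock 236 rect [ 575.3 -201.7] [19.8 24. ] 87.8 top 85.9
side wing 354 rect [586.8 169.4] [17.5 61.1] 86.1 top 100.5
```

```bash
python3 -m crank '[[-0.07,0.06,0,0,0,-0.69,0.1],[-0.07,0.06,0,0,0,-0.69,0.1],[-0.07,0.06,0,0,0,-0.69,0.1],[-0.07,0.06,0,0,0,-0.69,0.1],[-0.07,0.06,0.6,0,0,-0.69,0.1],[-0.07,0.06,1.5,0,0,-0.69,0.1],[-0.07,0.06,2.2,0,0,-0.69,0.1],[-0.07,0.06,2.2,0,0,-0.69,0.1]]'>/dev/null; python3 g.py 587 170 38 175.4
python3 - <<'E'
from h import *
c=cam('wrist'); f=c['frame']; save('w10.png',f)
E
```

```text
shift [-0.071  0.047  2.344] turn [-0.002 -0.006 -0.009] | clock 33.2 pos [585.2 168.9 108.3] rot [-179.9   -0.4  174.9] F [-0.  -0.2  0. ] gap 47.0 grip 0.0 q [16. 24.  2. 68.  0. 21.]
```

View pics/w10.png

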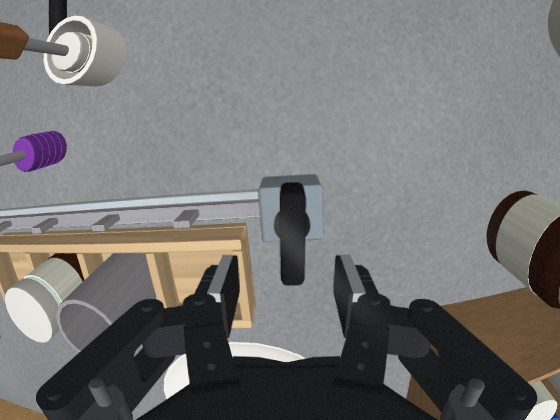

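The wrist view shows the wing bar at (291,235), aligned with and between the open fingers at (222,285) and (350,285). Descend, grip and push.

```bash
python3 -m crank '[[-0.05,0.04,0.8,0,0,0,0.1],[-0.05,0.04,1.5,0,0,0,0.1],[-0.05,0.04,2.1,0,0,0,0.1],[-0.05,0.04,2.35,0,0,0,0.1],[-0.05,0.04,2.35,0,0,0,0.1]]'; python3 -m crank '[[0,0,0,0,0,0,-0.4],[0,0,0,0,0,0,-0.8],[0,0,0,0,0,0,-1],[0,0,0,0,0,0,-1],[0,0,0,0,0,0,-1],[0,0,0,0,0,0,-1]]' 80
```

```text
clock: 33.75
position: [589.2, 170.6, 41.5]
tool_rot: [-180.0, -0.0, 175.1]
ft_force: [-1.2, 0.9, 0.7]
finger_gap: 46.7
grasp_force: 0.0
clock: 34.35
position: [590.3, 171.9, 43.1]
tool_rot: [179.8, 0.1, 175.2]
ft_force: [-0.5, 5.4, 3.6]
finger_gap: 14.4
grasp_force: 78.6
```

```bash
python3 -m crank '[[0,0,0.1,0,0,0,-1],[0,0,0.2,0,0,0,-1],[0,0,0.3,0,0,0,-1],[0,0,0.3,0,0,0,-1]]'; python3 -m crank '[[0,0,0.08,0,0,0,-1],[0,0,0.15,0,0,0,-1],[0,0,0.15,0,0,0,-1]]';python3 wing.py|grep wing
```

```text
clock: 34.75
position: [590.4, 172.0, 35.1]
tool_rot: [179.8, 0.2, 175.2]
ft_force: [-3.9, 4.9, 12.3]
finger_gap: 14.2
grasp_force: 79.7
clock: 35.05
position: [590.9, 172.1, 34.7]
tool_rot: [179.8, 0.3, 175.2]
ft_force: [-15.4, 1.4, 49.4]
finger_gap: 14.6
grasp_force: 85.1
top wing 47 rect [576.7 163.4] [14.8 22.9] 49.1 top 96.1
side wing 205 rect [584.5 162.6] [33.  56.5] 60.0 top 96.1
```

The knob is bottomed: 49 N after 8 mm of travel. Ease off, then screw clockwise.

```bash
python3 -m crank '[[0.04,0,-0.13,0,0,0,-1],[0.04,0,-0.13,0,0,0.08,-1],[0.04,0,-0.13,0,0,0.18,-1],[0.04,0,-0.13,0,0,0.28,-1],[0.04,0,-0.13,0,0,0.38,-1],[0.04,0,-0.13,0,0,0.48,-1],[0.04,0,-0.13,0,0,0.58,-1],[0.04,0,-0.13,0,0,0.58,-1]]'; python3 g.py 588 170 35 20|cut -d'|' -f2
```

```text
clock: 35.95
position: [590.1, 171.8, 35.2]
tool_rot: [179.7, 0.1, 141.7]
ft_force: [-1.5, 1.3, 19.1]
finger_gap: 14.7
grasp_force: 81.9
 clock 35.95 pos [590.1 171.8  35.2] rot [1.797e+02 1.000e-01 1.417e+02] F [-1.5  1.3 19.1] gap 14.7 grip 81.9 q [16. 27. -5. 58.  0. 54.]
```

```bash
python3 -m crank '[[0,0,-0.02,0,0,0.12,-1],[0,0,-0.02,0,0,0.24,-1],[0,0,-0.02,0,0,0.36,-1],[0,0,-0.02,0,0,0.48,-1],[0,0,-0.02,0,0,0.6,-1],[0,0,-0.02,0,0,0.72,-1],[0,0,-0.02,0,0,0.84,-1],[0,0,-0.02,0,0,0.96,-1]]'; python3 -m crank '[[0,0,0,0,0,0.1,-1],[0,0,0,0,0,0.22,-1],[0,0,0,0,0,0.34,-1],[0,0,0,0,0,0.46,-1],[0,0,0,0,0,0.58,-1],[0,0,0,0,0,0.7,-1],[0,0,0,0,0,0.8,-1],[0,0,0,0,0,0.8,-1]]'; python3 g.py 588 170 35 20|cut -d'|' -f2; python3 -c "
from h import *;print(ctrl.read_state()['torque'])"
```

```text
clock: 36.75
position: [589.4, 171.7, 35.2]
tool_rot: [179.8, -0.1, 86.6]
ft_force: [-2.2, 3.2, 15.8]
finger_gap: 14.3
grasp_force: 81.5
clock: 37.55
position: [589.1, 172.1, 35.2]
tool_rot: [-180.0, -0.2, 40.9]
ft_force: [-3.9, 4.0, 16.2]
finger_gap: 14.4
grasp_force: 81.6
 clock 37.55 pos [589.1 172.1  35.2] rot [-180.    -0.2   40.9] F [-3.9  4.  16.2] gap 14.4 grip 81.6 q [ 16.  27.  -5.  58.   0. 155.]
[ 0.99339619  1.05754238 -0.1251597 ]
```

```bash
python3 -m crank '[[0,0,0,0,0,0.07,-1],[0,0,0,0,0,0.14,-1],[0,0,0,0,0,0.21,-1],[0,0,0,0,0,0.21,-1]]'|sed -n 3,4p; python3 -c "
from h import *;print(ctrl.read_state()['torque'])"; python3 -m crank '[[0,0,0,0,0,0.04,-1],[0,0,0,0,0,0.08,-1],[0,0,0,0,0,0.08,-1]]'|sed -n 3,4p;  python3 -c "
from h import *;s=ctrl.read_state();print(s['torque'],s['qpos'].round(1))"
```

```text
tool_rot: [-179.9, -0.2, 28.9]
ft_force: [-3.8, 4.8, 16.2]
[ 1.15158215  1.0153838  -0.10570799]
tool_rot: [-179.9, -0.2, 24.4]
ft_force: [-4.2, 4.8, 15.4]
[ 1.17309523  0.98558711 -0.09912799] [ 1.620e+01  2.730e+01 -4.600e+00  5.780e+01  1.000e-01  1.718e+02]
```

```bash
for i in 1; do python3 -m crank '[[0,0,0,0,0,0.04,-1],[0,0,0,0,0,0.06,-1],[0,0,0,0,0,0.06,-1]]'|sed -n 3,4p;  python3 -c "
from h import *;s=ctrl.read_state();print(s['torque'],s['qpos'].round(1))"; done
```

```text
tool_rot: [-179.9, -0.2, 21.1]
ft_force: [-3.5, 4.6, 15.2]
[1.0636852  0.95975206 0.76056153] [ 1.620e+01  2.730e+01 -4.600e+00  5.780e+01  1.000e-01  1.752e+02]
```

The torque jumped at yaw 21°, which is the stop. Release, lift clear and verify everything.

```bash
python3 -m crank '[[0,0,0,0,0,-0.01,-0.6],[0,0,0,0,0,-0.01,-0.2],[0,0,0,0,0,-0.01,0.1],[0,0,0,0,0,-0.01,0.1],[0,0,-1,0,0,-0.01,0.1],[0,0,-2.5,0,0,-0.01,0.1],[0,0,-4,0,0,-0.01,0.1],[0,0,-5,0,0,-0.01,0.1]]' >/dev/null; python3 -m crank '[[-5,0,-1,0,0,0,0.1],[-5,0,-1,0,0,0,0.1],[-5,0,-1,0,0,0,0.1],[-5,0,-1,0,0,0,0.1],[-5,0,-1,0,0,0,0.1]]'; python3 wing.py; python3 pk.py|grep now; python3 obj.py 11;  python3 bk.py 428 1 2|head -3
python3 - <<'E'
from h import *
for n in ['side']:
    P=cloud(cam(n)); m=(abs(P[...,0]-428)<30)&(abs(P[...,1])<30); 
    for lo,hi in [(182,192),(150,170)]:
        q=P[m&(P[...,2]>lo)&(P[...,2]<hi)]; print(lo,len(q),q.min(0).round(1),q.max(0).round(1))
E
```

```text
clock: 39.85
position: [448.3, 115.2, 213.5]
tool_rot: [180.0, -0.1, 21.5]
ft_force: [0.4, 0.3, -0.0]
finger_gap: 46.7
grasp_force: 0.0
top lock 126 rect [ 576.9 -199.3] [18.1 25.2] 87.2 top 86.9
top wing 73 rect [573.4 161.1] [30.3  9.8] 20.1 top 95.0
side lock 235 rect [ 575.5 -202. ] [19.9 24.1] 86.6 top 85.7
side wing 257 rect [585.8 168.6] [61.  15.5] 23.5 top 93.1
top now [(119.5, 15), (39.3, 16), (-40.8, 13), (-120.1, 16)]
side now [(118.5, 16), (39.1, 18), (-41.2, 23), (-121.5, 24)]
top bkr105 [301 137] circ [646.6 -77.4] 30.9 box 646.35 -78.35 z 104.8
top jar105 [301 137] circ [646.7 -77.5] 30.9 box 647.35 -78.35 z 104.8
top bkr115 [262 133] circ [649.4   5.2] 32.2 box 649.75 4.8 z 114.2
side bkr105 [337 175] circ [654.   10.9] 26.7 box 655.0 14.95 z 105.0
side bkr105 [334 186] circ [643.4  -4.6] 30.2 box 642.6 -7.75 z 105.0
side bkr105 [352 204] circ [644.8 -78.4] 32.2 box 646.0 -78.25 z 104.1
side jar105 [352 204] circ [644.8 -78.4] 32.2 box 646.25 -78.25 z 104.1
side bkr115 [334 172] circ [648.6   4. ] 33.0 box 648.9 3.55 z 113.8
60 80 [413.3 -13.8  60. ] [443.   13.7  69.6]
70 13 [425.6  -3.6  70.9] [ 4.322e+02 -1.000e-01  8.000e+01]
80 14 [425.   -2.1  81.6] [432.9   2.6  89.5]
182 84 [418.3 -11.5 182. ] [440.9  11.8 187.3]
150 103 [417.6 -12.2 150.1] [442.2   3.2 170. ]
```

View pics/side11.png

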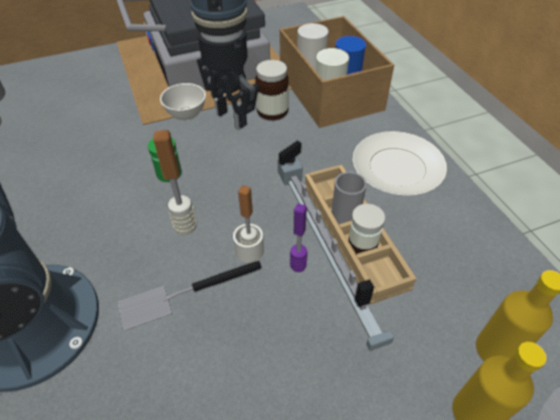

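The final view shows the following:
- The beaker and the jar stand in their cells at (348,195) and (366,225).
- The lock is at its end stop.
- The wing is 8 mm lower and at 23.5°, which is the 2.7 rad stop.
- The brush is in its pot at (245,220).

Handing in.

```bash
python3 -c "
from rig import ctrl;print(ctrl.finish_job())"
```

```text
the job is handed in; nothing more can be done
None
```

Handed in with no verdict shown: the beaker is scrubbed, the brush is back in its pot, the beaker and the one jar I found are in the carrier, the lock is at its end stop, and the wing knob is pushed in and screwed to its stop.

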